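# Roll-check the instrument shafts and stack the steriliser trays

### The arm

A 6-joint arm with a two-finger parallel gripper is mounted at the origin on the work surface. World frame = base frame: x ahead of the robot, y to its left, z up, the work surface at z = 0. Lengths are in m, angles in rad, forces in N, time in s.
With the tool pointing down it reaches from about 0.4 to 0.825 m from the base axis. Payload 7 kg.
Tool frame: the origin (TCP) lies on the centre line of the jaws, within the pads' length; the fingertips stand tip_reach ahead of it and the grasp point (between the pads) is the TCP (tip_reach is the distance from the TCP to the fingertips, in m); z points along the fingers, y is the line along which they close (so a half turn about z gives the same grasp; the last joint's range is limited). The gripper opens to 88 mm and grips with 3 to 60 N. Pads are 19 mm wide; open, the fingers measure 130 mm over their backs; the gripper's body (78 mm by 193 mm) begins 47 mm behind the grasp point.
Start: joints at [-1.04, 0.359, 0.012, 0, -1.224, -0.288], TCP at [0.162, -0.655, 0.212] pointing down, gripper open.
Joint ranges: [-3.07, 3.07], [-1.43, 2.12], [-1.02, 1.25], [-3.03, 1.67], [-3.05, -0], [-3.03, 3.03]. Speed limits (rad/s): [2.39, 2.39, 3.01, 3.14, 3.14, 3.14].

### API

Orientations are given as [roll, pitch, yaw] about the fixed x, y, z axes, in that order (R = Rz(yaw) Ry(pitch) Rx(roll)).
In Python, from station import get_state, grab_frame, calibration, job_done, find_in, mark_of, tip_reach gives the robot as it stands.
- The arm moves only by the shell command python3 -m handwheel 'ROWS' [OPENING] [FORCE]. ROWS is JSON, a list of rows, each an object with "delta_pos": the shift along the world's x, y, z in units of 30 mm (1.0 is 30 mm), a list of three; "dr": the turn, a rotation vector about the world's x, y, z in degrees, a list of three. In form: [{"delta_pos": [tx, ty, tz], "dr": [rx, ry, rz]}, ...]. A call has 1 to 10 rows; each row shifts and turns the commanded pose from where the row before left it; what a row does not reach is not made up. A row lasts 1/10 s, in which the tool goes at most 50 mm and 8.59 degrees, less where a joint would pass 70% of its speed; a pose out of reach is approached as far as the arm can. A call is refused whole if a number of a shift passes 1 or a number of a turn 8.59, either way. A call with a gripper value outside its range is refused whole. OPENING is the closure, from -1 (fully open) to 1 (shut), set as the call begins (- or left out, the last holds). The fingers move at their own pace and stop on an object; FORCE is the grip in N (left out, the last holds). Time passes only in rows, so rows that do not move let the fingers close. It gives the time, the measured TCP pose, the force, the opening and the grip force at its end, in the units of the state.
- get_state(): the state, without advancing time (a new reading comes with each control period).
- grab_frame(name): name is "scene" or "top"; returns the picture (400x640x3 uint8, red, green, blue); there is no depth.
- calibration(name): a dict with "fx", "fy", "cx", "cy" (pixels), "k1" (the pictures are not rectified: a ray, as slopes to the right and down, at radius r is drawn at 1 + k1 r^2 times it, then the intrinsics apply), "extrinsics" (4x4, takes a point from world to camera coordinates). Camera axes: x right, y down, z forward; pixel columns grow to the right and rows downward; lengths in m; the calibration is good to about 2 mm. A picture is of the moment at which its call begins. calibration takes no time and is no camera call.
- job_done(): hands the job in; it is judged then, once.
Trained networks look in the newest picture that a camera, given by its name, has taken for a name from the list of things; names that differ only in an ending like _2 or _b are one class to them, and where a whole thing is asked for, a point or a joint stands for the part that bears it (a point fixed in the world has none). Each returns a list of dicts, best first, with "conf" (0 to 1); they miss things now and then, are a little off and sometimes report something else, mostly with a low value. They report only what shows in the picture. A call takes as long as a camera call. They do not tell look-alikes from the thing itself.
- find_in(camera, query): "location" ([column, row] in pixels, amid what is visible of it).
- mark_of(camera, query): "location" ([column, row] in pixels: a listed point, or the origin of a listed thing).
The state is a dict: "t": time; "q": joint angles; "qd": joint speeds; "joint_efforts": joint torques, N m; "eef_pos": TCP position; "ee_rot": TCP orientation; "force": force on the tool from outside, world axes, zero at the start; "moment": the same for the moment, N m; "width": finger opening in m; "gripper_force": force on a finger pad.
Only numpy, scipy, OpenCV 4.12 (cv2) and the standard library are available. Lean on these libraries where they do the work, as an engineer would, in place of code of your own. Each camera call takes 0.05 s, during which the arm holds its last target. There are 200 camera calls.

### The job

Before sterilising, check every steel shaft in the rack for straightness, one after another from the longest to the shortest: lay it across the flat plate, let go of it, and push it off briskly so that it rolls along the plate. Put each shaft that rolls on freely into the lower tray (the open one without a handle) and each that wobbles or will not roll into the reject dish, then stack the handled tray squarely on the lower tray so that its corner feet drop inside and it sits level on the rim. Do not disturb the other things on the table.

Things in the scene. Friction and masses are not known exactly. Their poses are not given: they have to be found in the camera images.
- shaft_130: bright steel shaft, round bar of diameter 14 mm with rounded ends, 130 mm long overall; origin on its axis at mid-length, own y along the shaft. It may be straight, or bent at its middle by 4 to 6 mm: let it roll to find out. Absent in some starts (state None). Starts in any slot of the rack
- shaft_118: bright steel shaft, round bar of diameter 14 mm with rounded ends, 118 mm long overall; origin on its axis at mid-length, own y along the shaft. It may be straight, or bent at its middle by 4 to 6 mm: let it roll to find out. Absent in some starts (state None). Starts in any slot of the rack
- shaft_106: bright steel shaft, round bar of diameter 14 mm with rounded ends, 106 mm long overall; origin on its axis at mid-length, own y along the shaft. It may be straight, or bent at its middle by 4 to 6 mm: let it roll to find out. Absent in some starts (state None). Starts in any slot of the rack
- shaft_94: bright steel shaft, round bar of diameter 14 mm with rounded ends, 94 mm long overall; origin on its axis at mid-length, own y along the shaft. It may be straight, or bent at its middle by 4 to 6 mm: let it roll to find out. Absent in some starts (state None). Starts in any slot of the rack
- shaft_82: bright steel shaft, round bar of diameter 14 mm with rounded ends, 82 mm long overall; origin on its axis at mid-length, own y along the shaft. It may be straight, or bent at its middle by 4 to 6 mm: let it roll to find out. Absent in some starts (state None). Starts in any slot of the rack
- rack: fixed grey rack holding the shafts; origin at the centre of its underside. Five slots across its y (y = -80, -40, 0, 40, 80 mm); shafts lie along its x, middles near x = 0, axes 34 mm above the underside. Carried by two rails 8 mm thick at x = +-25 mm, teeth up to 35 mm, so fingers can reach around a shaft's middle; base 90 x 200, 6 mm thick
- plate: fixed flat level steel plate 250 (own x) x 160 (own y) x 20 mm thick; origin at the centre of its underside. Shafts roll along its x, lying along its y. Two stop lugs (10 x 10 mm, 12 mm above the plate) at each end, at x = +-118, y = +-28 mm, stop a rolling shaft; a finger fits between them
- plate_top (a point): centre of the plate's top surface. A straight shaft pushed briskly by a closed fingertip (over 70 mm at a mean 0.25 m/s) rolls on by itself 5 cm or more after the finger stops, or to the lugs; pushed at 0.1 m/s, only 1 to 2 cm. A bent one slides or wobbles and stops within 1 cm of the finger. Polished: sliding friction of a shaft on the plate and on the fingers about 0.5
- lower_tray: loose open aluminium tray without handle or feet, 150 (own x) x 165 (own y) x 32 mm high, walls and floor 3 mm, about 0.8 kg; origin at the centre of its underside. The straight shafts go on its floor; lying along its y there is room for all side by side
- upper_tray: loose aluminium tray of the same 150 x 165 mm outline, walls 26 mm high, about 0.45 kg; origin at the centre of the underside of its floor. Four tapered corner feet, 14 mm across, reach 10 mm lower. Stacked, they drop just inside the lower tray's corners (2 mm play) and its origin is 32 mm above the lower tray's, axes parallel, either way round
- upper_handle (a point): centre of the upper tray's black bridge handle, 62 mm above the tray's origin: a bar 12 mm wide (own x), 12 mm deep and 108 mm long (own y) over the middle of the tray, clear below but for a post at each end
- reject_dish: fixed open steel dish for rejects, 115 (own x) x 160 (own y) x 28 mm high, walls 3 mm; origin at the centre of its underside. Room for two shafts lying along its y, side by side
- drops_bottle: bystander, to be left alone: small amber bottle, diameter 40, 60 mm high; origin at the centre of its underside
- cotton_jar: bystander, to be left alone: clear jar with steel lid, diameter 60, 60 mm high; origin at the centre of its underside
- tape_roll: bystander, to be left alone: roll of paper tape lying flat, diameter 70, 20 mm high; origin at the centre of its underside
- glove_carton: bystander, to be left alone: cardboard carton 70 x 110 x 50 mm; origin at the centre of its underside
- strip_box: bystander, to be left alone: white box 60 x 100 x 30 mm; origin at the centre of its underside
- beaker: bystander, to be left alone: steel beaker, diameter 64, 70 mm high; origin at the centre of its underside
- brush: bystander, to be left alone: cleaning brush 180 mm long, lying flat; origin at the centre of its underside (handle end to its -x)
Not all that is in view belongs to the job. What is shaped like the shaft_130 but purple is not meant.

How it is judged:
On the way, in this order (a step that is already met when the one before it is completed fails the run):
1. the 130 mm shaft, if there is one, moves along the plate, rolling if it is straight (a shaft is straight when the middle of its half lies on its own axis) (x of shaft_130 in the frame of plate between -0.12 and 0.12 m and y of shaft_130 in the frame of plate between -0.07 and 0.07 m and z of shaft_130 in the frame of plate between 0.024 and 0.031 m and linear speed of shaft_130 above 0.03 m/s and ((x of shaft_130_c0 in the frame of shaft_130 above -0.0012 m and angular speed of shaft_130 above 2 rad/s) or x of shaft_130_c0 in the frame of shaft_130 below -0.0012 m)), for 0.12 s.
2. the 118 mm shaft, if there is one, moves along the plate, rolling if it is straight (a shaft is straight when the middle of its half lies on its own axis) (x of shaft_118 in the frame of plate between -0.12 and 0.12 m and y of shaft_118 in the frame of plate between -0.07 and 0.07 m and z of shaft_118 in the frame of plate between 0.024 and 0.031 m and linear speed of shaft_118 above 0.03 m/s and ((x of shaft_118_c0 in the frame of shaft_118 above -0.0012 m and angular speed of shaft_118 above 2 rad/s) or x of shaft_118_c0 in the frame of shaft_118 below -0.0012 m)), for 0.12 s.
3. the 106 mm shaft, if there is one, moves along the plate, rolling if it is straight (a shaft is straight when the middle of its half lies on its own axis) (x of shaft_106 in the frame of plate between -0.12 and 0.12 m and y of shaft_106 in the frame of plate between -0.07 and 0.07 m and z of shaft_106 in the frame of plate between 0.024 and 0.031 m and linear speed of shaft_106 above 0.03 m/s and ((x of shaft_106_c0 in the frame of shaft_106 above -0.0012 m and angular speed of shaft_106 above 2 rad/s) or x of shaft_106_c0 in the frame of shaft_106 below -0.0012 m)), for 0.12 s.
4. the 94 mm shaft, if there is one, moves along the plate, rolling if it is straight (a shaft is straight when the middle of its half lies on its own axis) (x of shaft_94 in the frame of plate between -0.12 and 0.12 m and y of shaft_94 in the frame of plate between -0.07 and 0.07 m and z of shaft_94 in the frame of plate between 0.024 and 0.031 m and linear speed of shaft_94 above 0.03 m/s and ((x of shaft_94_c0 in the frame of shaft_94 above -0.0012 m and angular speed of shaft_94 above 2 rad/s) or x of shaft_94_c0 in the frame of shaft_94 below -0.0012 m)), for 0.12 s.
5. the 82 mm shaft, if there is one, moves along the plate, rolling if it is straight (a shaft is straight when the middle of its half lies on its own axis) (x of shaft_82 in the frame of plate between -0.12 and 0.12 m and y of shaft_82 in the frame of plate between -0.07 and 0.07 m and z of shaft_82 in the frame of plate between 0.024 and 0.031 m and linear speed of shaft_82 above 0.03 m/s and ((x of shaft_82_c0 in the frame of shaft_82 above -0.0012 m and angular speed of shaft_82 above 2 rad/s) or x of shaft_82_c0 in the frame of shaft_82 below -0.0012 m)), for 0.12 s.
At the end, for the whole second after the job is handed in: Every straight shaft lies in the lower tray and every bent one in the reject dish, all at rest; the lower tray stands flat on the table and the upper tray sits on it, centred within 6 mm, square within 0.08 rad, level within 0.04 rad and fully down (its floor on the rim, within 3 mm) (((x of shaft_130_c0 in the frame of shaft_130 above -0.0012 m and x of shaft_130 in the frame of lower_tray between -0.072 and 0.072 m and y of shaft_130 in the frame of lower_tray between -0.08 and 0.08 m and z of shaft_130 in the frame of lower_tray between 0 and 0.026 m) or (x of shaft_130_c0 in the frame of shaft_130 below -0.0012 m and x of shaft_130 in the frame of reject_dish between -0.055 and 0.055 m and y of shaft_130 in the frame of reject_dish between -0.077 and 0.077 m and z of shaft_130 in the frame of reject_dish between 0 and 0.04 m)) and linear speed of each of shaft_130, shaft_118, shaft_106, shaft_94, shaft_82, upper_tray below 0.03 m/s and ((x of shaft_118_c0 in the frame of shaft_118 above -0.0012 m and x of shaft_118 in the frame of lower_tray between -0.072 and 0.072 m and y of shaft_118 in the frame of lower_tray between -0.08 and 0.08 m and z of shaft_118 in the frame of lower_tray between 0 and 0.026 m) or (x of shaft_118_c0 in the frame of shaft_118 below -0.0012 m and x of shaft_118 in the frame of reject_dish between -0.055 and 0.055 m and y of shaft_118 in the frame of reject_dish between -0.077 and 0.077 m and z of shaft_118 in the frame of reject_dish between 0 and 0.04 m)) and ((x of shaft_106_c0 in the frame of shaft_106 above -0.0012 m and x of shaft_106 in the frame of lower_tray between -0.072 and 0.072 m and y of shaft_106 in the frame of lower_tray between -0.08 and 0.08 m and z of shaft_106 in the frame of lower_tray between 0 and 0.026 m) or (x of shaft_106_c0 in the frame of shaft_106 below -0.0012 m and x of shaft_106 in the frame of reject_dish between -0.055 and 0.055 m and y of shaft_106 in the frame of reject_dish between -0.077 and 0.077 m and z of shaft_106 in the frame of reject_dish between 0 and 0.04 m)) and ((x of shaft_94_c0 in the frame of shaft_94 above -0.0012 m and x of shaft_94 in the frame of lower_tray between -0.072 and 0.072 m and y of shaft_94 in the frame of lower_tray between -0.08 and 0.08 m and z of shaft_94 in the frame of lower_tray between 0 and 0.026 m) or (x of shaft_94_c0 in the frame of shaft_94 below -0.0012 m and x of shaft_94 in the frame of reject_dish between -0.055 and 0.055 m and y of shaft_94 in the frame of reject_dish between -0.077 and 0.077 m and z of shaft_94 in the frame of reject_dish between 0 and 0.04 m)) and ((x of shaft_82_c0 in the frame of shaft_82 above -0.0012 m and x of shaft_82 in the frame of lower_tray between -0.072 and 0.072 m and y of shaft_82 in the frame of lower_tray between -0.08 and 0.08 m and z of shaft_82 in the frame of lower_tray between 0 and 0.026 m) or (x of shaft_82_c0 in the frame of shaft_82 below -0.0012 m and x of shaft_82 in the frame of reject_dish between -0.055 and 0.055 m and y of shaft_82 in the frame of reject_dish between -0.077 and 0.077 m and z of shaft_82 in the frame of reject_dish between 0 and 0.04 m)) and x of upper_tray in the frame of lower_tray between -0.006 and 0.006 m and y of upper_tray in the frame of lower_tray between -0.006 and 0.006 m and z of upper_tray in the frame of lower_tray between 0.029 and 0.035 m and angle between the x axis of upper_tray and the x axis of lower_tray, either way round below 0.08 rad and angle between each of upper_tray, lower_tray's own z axis and vertical below 0.04 rad and height (world z) of lower_tray below 0.006 m); the robot touches nothing.
It fails at once if a bystander is pushed aside by more than 40 mm (distance of any of drops_bottle, cotton_jar, tape_roll, glove_carton, strip_box, beaker, brush from where it was at the start of the episode above 0.04 m).
It fails at once if the upper tray, or the shafts' tray, is turned over (angle between any of upper_tray, lower_tray's own z axis and vertical above 0.8 rad).
Of shaft_130, shaft_118, shaft_106, shaft_94, shaft_82 only 3 to 4 are there at a start; the rules pass over those that are not, and their reading is None.
At some moment in a run one of upper_tray, lower_tray may be knocked a few centimetres aside while the robot is not near it.
It also fails if it takes over 210 s, if anything falls off the work surface, if the arm or the gripper's body presses on something with over 40 N, if the wrist force passes 120 N, or if a joint passes its speed limit or range.

## Working session

There is one attempt and no reset: what is moved stays moved. The work goes in short steps, Python scripts to look and compute and a shell command to move; the robot and the scene stay as the last step left them, time stands still between calls to the robot, and variables do not carry over. Pictures are saved under pics/ and viewed, at most 14 in all, crops included, and the job is handed in when it is done.

```bash
ls; mkdir -p pics
python3 - <<'E'
from station import *
import cv2,json
print(tip_reach if not callable(tip_reach) else tip_reach())
s=get_state();print(s)
for c in("scene","top"):
    im=grab_frame(c);cv2.imwrite(f"pics/{c}0.png",im[:,:,::-1]);print(c,calibration(c))
E
```

```text
pics
0.019
{'t': 0.0, 'q': array([-1.03988638e+00,  3.59419712e-01,  1.10489778e-02, -3.60641541e-04,
       -1.22407399e+00, -2.88097240e-01]), 'qd': array([ 0.00218928, -0.00139399,  0.00132551,  0.00047995, -0.00036819,
        0.00286172]), 'joint_efforts': array([ 1.03608563e-03, -5.82722104e+01,  2.93054903e+01,  6.99698836e+00,
        7.00484510e-03, -2.01254147e-04]), 'eef_pos': array([ 0.16214359, -0.65470819,  0.21069528]), 'ee_rot': array([ 3.13991586e+00, -1.43355725e-04, -2.89890266e+00]), 'force': array([-1.28546201e-01,  7.10154128e-01, -4.11874479e-04]), 'moment': array([-0.00317002,  0.01874172, -0.01402912]), 'gripper_force': 0.0, 'width': 0.08770152298704492}
scene {'fx': 376.9310855874918, 'fy': 376.9310855874918, 'cx': 316.0525661389865, 'cy': 199.20127607075463, 'k1': -0.019005940127364986, 'extrinsics': array([[-0.67498584,  0.73780968,  0.00556642,  0.38607263],
       [ 0.52091453,  0.4818749 , -0.70458827, -0.2762573 ],
       [-0.52253436, -0.47268748, -0.70959452,  1.36418589],
       [ 0.        ,  0.        ,  0.        ,  1.        ]])}
top {'fx': 491.24574100514815, 'fy': 491.24574100514815, 'cx': 318.02816397115134, 'cy': 200.52029047846565, 'k1': 0.04744600421816103, 'extrinsics': array([[-0.0160151 , -0.9997866 ,  0.01304859,  0.01308638],
       [-0.99544093,  0.01471555, -0.09423803,  0.62399007],
       [ 0.0940259 , -0.01449834, -0.99546418,  1.62932242],
       [ 0.        ,  0.        ,  0.        ,  1.        ]])}
```

View pics/scene0.png

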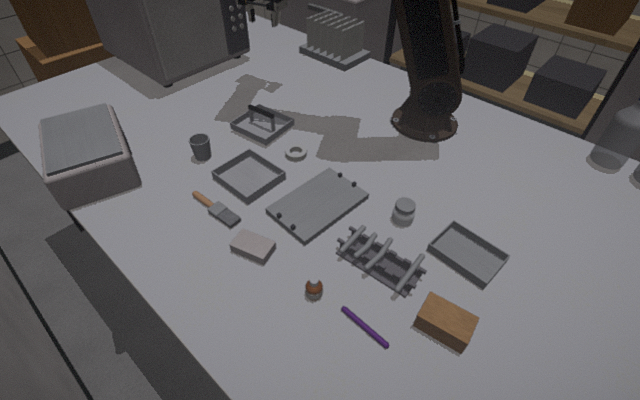

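View pics/top0.png

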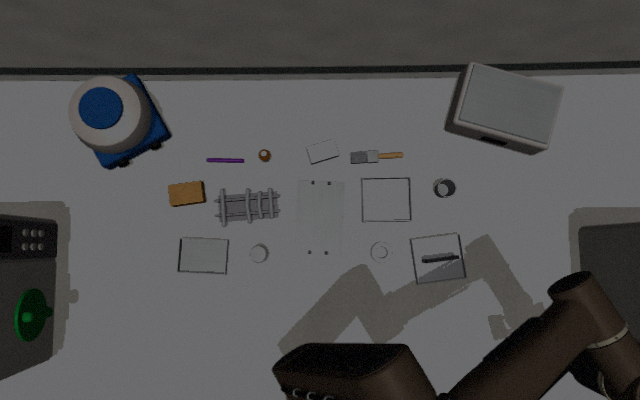

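```bash
cat > h.py <<'E'
import numpy as np,cv2
from scipy.optimize import least_squares
from station import *
C={c:calibration(c) for c in("scene","top")}
def proj(c,P):
    k=C[c];E=k["extrinsics"];p=np.atleast_2d(P)@E[:3,:3].T+E[:3,3]
    s=p[:,:2]/p[:,2:];s=s*(1+k["k1"]*(s**2).sum(1,keepdims=True))
    return s*[k["fx"],k["fy"]]+[k["cx"],k["cy"]]
def ray(c,uv):
    k=C[c];E=k["extrinsics"];d=(np.array(uv,float)-[k["cx"],k["cy"]])/[k["fx"],k["fy"]];s=d.copy()
    for _ in range(10): s=d/(1+k["k1"]*(s@s))
    return -E[:3,:3].T@E[:3,3], E[:3,:3].T@np.r_[s,1]
def onz(c,uv,z):
    o,d=ray(c,uv);return o+d*(z-o[2])/d[2]
def tri(a,b):
    return least_squares(lambda P:np.r_[(proj("scene",P)[0]-a),(proj("top",P)[0]-b)],onz("top",b,.03)).x
E
python3 - <<'E'
from h import *
grab_frame("scene");grab_frame("top")
for n in "shaft_130 shaft_118 shaft_106 shaft_94 shaft_82 rack plate plate_top lower_tray upper_tray upper_handle reject_dish".split():
    r={}
    for c in("scene","top"):
        r[c]=mark_of(c,n)[:4]
        print(n,c,[(np.round(x["location"]).astype(int).tolist(),round(x["conf"],2)) for x in r[c]])
    if r["scene"] and r["top"]: 
        P=tri(r["scene"][0]["location"],r["top"][0]["location"]);print("   ",P.round(3))
E
```

```text
shaft_130 scene [([368, 246], 0.71), ([376, 258], 0.7), ([367, 328], 0.7), ([410, 272], 0.52)]
shaft_130 top [([223, 208], 0.66), ([227, 160], 0.66), ([270, 205], 0.46), ([249, 208], 0.42)]
    [0.631 0.254 0.096]
shaft_118 scene [([368, 246], 0.71), ([376, 258], 0.7), ([367, 328], 0.7), ([410, 272], 0.52)]
shaft_118 top [([223, 208], 0.66), ([227, 160], 0.66), ([270, 205], 0.46), ([249, 208], 0.42)]
    [0.631 0.254 0.096]
shaft_106 scene [([368, 246], 0.71), ([376, 258], 0.7), ([367, 328], 0.7), ([410, 272], 0.52)]
shaft_106 top [([223, 208], 0.66), ([227, 160], 0.66), ([270, 205], 0.46), ([249, 208], 0.42)]
    [0.631 0.254 0.096]
shaft_94 scene [([368, 246], 0.71), ([376, 258], 0.7), ([367, 328], 0.7), ([410, 272], 0.52)]
shaft_94 top [([223, 208], 0.66), ([227, 160], 0.66), ([270, 205], 0.46), ([249, 208], 0.42)]
    [0.631 0.254 0.096]
shaft_82 scene [([368, 246], 0.71), ([376, 258], 0.7), ([367, 328], 0.7), ([410, 272], 0.52)]
shaft_82 top [([223, 208], 0.66), ([227, 160], 0.66), ([270, 205], 0.46), ([249, 208], 0.42)]
    [0.631 0.254 0.096]
rack scene [([378, 263], 0.78), ([378, 258], 0.37)]
rack top [([246, 207], 0.67), ([376, 253], 0.53)]
    [0.611 0.246 0.006]
plate scene [([322, 207], 0.96)]
plate top [([376, 154], 0.72), ([317, 221], 0.69)]
    [ 0.654 -0.064  0.029]
plate_top scene [([319, 203], 0.8)]
plate_top top [([317, 219], 0.7)]
    [0.564 0.005 0.015]
lower_tray scene [([249, 178], 0.92), ([318, 198], 0.2)]
lower_tray top [([386, 201], 0.67)]
    [ 0.622 -0.231  0.001]
upper_tray scene [([259, 126], 0.89), ([251, 180], 0.43)]
upper_tray top [([437, 258], 0.95)]
    [ 0.427 -0.397  0.016]
upper_handle scene []
upper_handle top [([442, 260], 0.69)]
reject_dish scene []
reject_dish top [([205, 256], 0.81)]
```

The scene view shows the plate around (318,203) and the lower tray, open and without a handle, at (249,177). The upper tray with the black handle is at (262,122), the reject dish at (468,253) and the rack at (380,262). The purple look-alike at (365,327) lies outside the rack and is not meant. The shafts meant are the grey ones in the rack. I'll confirm this in one enlarged crop.

Run:
```python
import cv2,numpy as np
t=cv2.imread("pics/top0.png")[175:240,205:290];s=cv2.imread("pics/scene0.png")[220:305,325:435]
f=lambda i,k:cv2.convertScaleAbs(cv2.resize(i,None,fx=k,fy=k,interpolation=cv2.INTER_CUBIC),alpha=1.5)
a=f(t,4.4);b=f(s,3.8)
H=max(a.shape[0],b.shape[0]);p=lambda i:cv2.copyMakeBorder(i,0,H-i.shape[0],0,0,0)
o=np.hstack([p(a),p(b)]);print(o.shape);cv2.imwrite("pics/crop1.png",o)
```

```text
(323, 792, 3)
```

View pics/crop1.png

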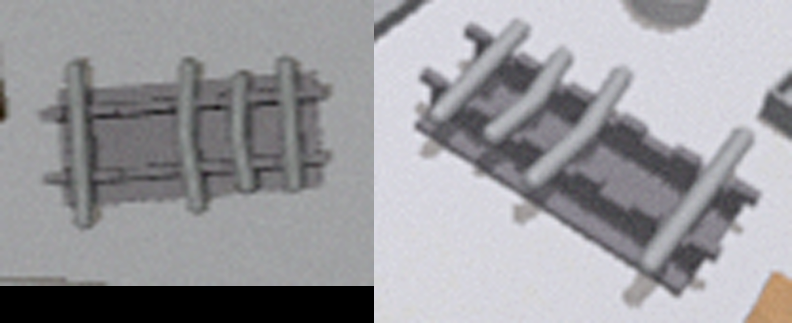

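The crop shows four grey shafts in the rack; the 82 mm one is absent. By top-view length, left to right, they are the 130 at slot +80 (top pixel about (223,207)), the 118 at slot 0 (249,206, looks bent), the 94 at slot -40 (260,205, looks bent) and the 106 at slot -80 (271,203). The purple bar at (225,160) is the decoy. Next I'll triangulate.

Run:
```python
from h import *
T=lambda u,v:[205+u/4.4-.4,175+v/4.4-.4]; S=lambda u,v:[325+(u-374)/3.8-.4,220+v/3.8-.4]
D={"130":[(76,60),(84,225),(743,132),(649,265)],"118":[(188,60),(199,210),(625,72),(535,181)],"94":[(241,72),(247,190),(566,51),(489,136)],"106":[(287,57),(294,190),(523,22),(434,118)]}
for n,(a,b,c,d) in D.items():
    # top row small = far x ; scene: far x end is lower-left
    P=tri(S(*d),T(*a));Q=tri(S(*c),T(*b))
    print(n,P.round(4),Q.round(4),"mid",((P+Q)/2).round(4),"len",np.linalg.norm(P-Q).round(4),"yaw",np.degrees(np.arctan2(P[1]-Q[1],P[0]-Q[0])).round(1))
# plate lugs
cand={}
for c,box in(("top",(296,172,348,262)),("scene",(262,165,375,245))):
    im=cv2.imread(f"pics/{c}0.png",0);x0,y0,x1,y1=box;g=im[y0:y1,x0:x1]
    bh=cv2.morphologyEx(g,cv2.MORPH_BLACKHAT,np.ones((9,9)))
    k,_,st,ce=cv2.connectedComponentsWithStats((bh>45).astype(np.uint8))
    cand[c]=[(ce[i]+[x0,y0]) for i in range(1,k) if st[i,4]>3]
    print(c,[(np.round(p,1).tolist(),int(st[i+1,4])) for i,p in enumerate(cand[c])])
```

```text
130 [0.6673 0.3271 0.0428] [0.544  0.3178 0.0399] mid [0.6056 0.3225 0.0413] len 0.1237 yaw 4.3
118 [0.6657 0.2427 0.0429] [0.553  0.2334 0.0373] mid [0.6093 0.238  0.0401] len 0.1132 yaw 4.7
94 [0.6569 0.2012 0.0416] [0.5676 0.1962 0.0413] mid [0.6123 0.1987 0.0415] len 0.0894 yaw 3.3
106 [0.6683 0.1661 0.0397] [0.5672 0.1603 0.042 ] mid [0.6177 0.1632 0.0408] len 0.1013 yaw 3.3
top [([312.5, 182.0], 6), ([328.7, 182.9], 7), ([309.5, 252.0], 6), ([325.9, 252.5], 8)]
scene [([274.0, 168.5], 81), ([272.8, 183.2], 173), ([339.4, 174.8], 16), ([353.5, 184.0], 16), ([312.1, 222.7], 418), ([351.9, 229.8], 28), ([340.6, 241.3], 2), ([366.5, 238.8], 1), ([372.5, 244.0], 32)]
```

```bash
cat >> h.py <<'E'
def fit(L,obs,x0):
    """L: local pts; obs: list (cam, idx, uv); pose x,y,yaw"""
    def f(p):
        c,s=np.cos(p[2]),np.sin(p[2]);W=np.c_[p[0]+c*L[:,0]-s*L[:,1],p[1]+s*L[:,0]+c*L[:,1],L[:,2]]
        return np.concatenate([proj(k,W[i])[0]-uv for k,i,uv in obs])
    r=least_squares(f,x0,loss="soft_l1");return r.x,np.abs(r.fun).reshape(-1,2).round(1)
E
python3 - <<'E'
from h import *
# lugs idx 0:(+,+)1:(+,-)2:(-,+)3:(-,-)
L=np.array([[a*.118,b*.028,.030] for a in(1,-1) for b in(1,-1)])
obs=[("top",0,(312.5,182)),("top",1,(328.7,182.9)),("top",2,(309.5,252)),("top",3,(325.9,252.5)),("scene",2,(353.5,184)),("scene",3,(339.4,174.8)),("scene",0,(292,226)),("scene",1,(278.5,215))]
p,r=fit(L,obs,[.56,0,0]);print("plate",p.round(4),np.degrees(p[2]),r.tolist())
for i in range(4):
    o=[q for q in obs if q[1]==i]; print(i,tri([q[2] for q in o if q[0]=="scene"][0],[q[2] for q in o if q[0]=="top"][0]).round(3))
E
```

```text
plate [ 0.5677  0.0008 -0.0626] -3.589019459584036 [[0.0, 0.0], [0.3, 0.1], [0.4, 0.1], [0.1, 0.3], [0.1, 0.3], [0.0, 0.4], [0.1, 0.6], [0.3, 0.0]]
0 [0.687 0.021 0.032]
1 [ 0.683 -0.034  0.031]
2 [0.451 0.035 0.028]
3 [ 0.449 -0.02   0.029]
```

```bash
R10='x'; 
python3 -m handwheel '[{"delta_pos":[0.45,1,0],"dr":[0,0,-5]},{"delta_pos":[0.45,1,0],"dr":[0,0,-5]},{"delta_pos":[0.45,1,0],"dr":[0,0,0]},{"delta_pos":[0.45,1,0],"dr":[0,0,0]},{"delta_pos":[0.45,1,0],"dr":[0,0,0]},{"delta_pos":[0.45,1,0],"dr":[0,0,0]},{"delta_pos":[0.45,1,0],"dr":[0,0,0]},{"delta_pos":[0.45,1,0],"dr":[0,0,0]},{"delta_pos":[0.45,1,0],"dr":[0,0,0]},{"delta_pos":[0.45,1,0],"dr":[0,0,0]}]' 0.1 20
python3 -m handwheel '[{"delta_pos":[0.45,1,0],"dr":[0,0,0]},{"delta_pos":[0.45,1,0],"dr":[0,0,0]},{"delta_pos":[0.45,1,0],"dr":[0,0,0]},{"delta_pos":[0.45,1,0],"dr":[0,0,0]},{"delta_pos":[0.45,1,0],"dr":[0,0,0]},{"delta_pos":[0.45,1,0],"dr":[0,0,0]},{"delta_pos":[0.45,1,0],"dr":[0,0,0]},{"delta_pos":[0.45,1,0],"dr":[0,0,0]},{"delta_pos":[0.45,1,0],"dr":[0,0,0]},{"delta_pos":[0.45,1,0],"dr":[0,0,0]}]'
python3 -m handwheel '[{"delta_pos":[0.45,1,0],"dr":[0,0,0]},{"delta_pos":[0.45,1,0],"dr":[0,0,0]},{"delta_pos":[0.45,1,0],"dr":[0,0,0]},{"delta_pos":[0.45,1,0],"dr":[0,0,0]},{"delta_pos":[0.45,1,0],"dr":[0,0,0]},{"delta_pos":[0.45,1,0],"dr":[0,0,0]},{"delta_pos":[0.45,1,0],"dr":[0,0,0]},{"delta_pos":[0.45,1,0],"dr":[0,0,0]},{"delta_pos":[0.45,1,0],"dr":[0,0,0]},{"delta_pos":[0.45,1,0],"dr":[0,0,0]}]'
python3 -m handwheel '[{"delta_pos":[0.45,1,0],"dr":[0,0,0]},{"delta_pos":[0.45,1,0],"dr":[0,0,0]},{"delta_pos":[0.4,0.6,0],"dr":[0,0,0]},{"delta_pos":[0,0,0],"dr":[0,0,0]}]'
```

```text
t: 2.4
eef_pos: [0.2976, -0.354, 0.2119]
ee_rot: [-3.141, 0.001, -3.073]
force: [0.7, -0.4, -0.1]
width: 0.0392
gripper_force: 0.0
t: 3.4
eef_pos: [0.4327, -0.0538, 0.2121]
ee_rot: [3.141, 0.001, -3.073]
force: [0.8, -0.8, 0.6]
width: 0.0391
gripper_force: 0.0
t: 4.4
eef_pos: [0.5677, 0.2461, 0.2117]
ee_rot: [3.141, 0.0, -3.073]
force: [0.3, -1.0, 0.3]
width: 0.0392
gripper_force: 0.0
t: 4.8
eef_pos: [0.6071, 0.3249, 0.2104]
ee_rot: [-3.141, -0.001, -3.072]
force: [-0.3, -0.1, 0.1]
width: 0.0391
gripper_force: 0.0
```

```bash
python3 -m handwheel '[{"delta_pos":[0,-0.07,-1],"dr":[0,0,0]},{"delta_pos":[0,0,-1],"dr":[0,0,0]},{"delta_pos":[0,0,-1],"dr":[0,0,0]},{"delta_pos":[0,0,-1],"dr":[0,0,0]},{"delta_pos":[0,0,-0.8],"dr":[0,0,0]},{"delta_pos":[0,0,-0.6],"dr":[0,0,0]},{"delta_pos":[0,0,0],"dr":[0,0,0]},{"delta_pos":[0,0,0],"dr":[0,0,0]}]'
python3 -m handwheel '[{"delta_pos":[0,0,0],"dr":[0,0,0]},{"delta_pos":[0,0,0],"dr":[0,0,0]},{"delta_pos":[0,0,0],"dr":[0,0,0]},{"delta_pos":[0,0,0],"dr":[0,0,0]},{"delta_pos":[0,0,0],"dr":[0,0,0]}]' 1 20
```

```text
t: 5.6
eef_pos: [0.6064, 0.3204, 0.0502]
ee_rot: [-3.141, 0.0, -3.073]
force: [0.2, 0.8, 0.7]
width: 0.0397
gripper_force: 0.0
t: 6.1
eef_pos: [0.6063, 0.3208, 0.05]
ee_rot: [3.141, 0.0, -3.073]
force: [-0.3, 0.3, 0.2]
width: 0.0049
gripper_force: 0.0
```

Run:
```python
from h import *
im=grab_frame("scene");cv2.imwrite("pics/s1.png",cv2.resize(im[180:330,310:470,::-1],None,fx=4,fy=4,interpolation=cv2.INTER_CUBIC));print(get_state()["width"])
```

```text
0.0027636618224610287
```

View pics/s1.png

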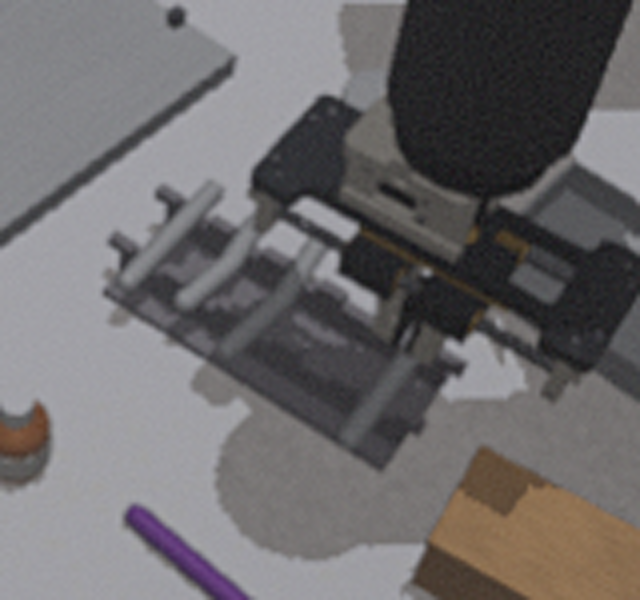

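The fingers shut just above the shaft, which is still in its slot. I'll open again and go 9 mm lower.

```bash
python3 -m handwheel '[{"delta_pos":[0,0,0.3],"dr":[0,0,0]},{"delta_pos":[0,0,0],"dr":[0,0,0]},{"delta_pos":[0,0,0],"dr":[0,0,0]},{"delta_pos":[0,0,0],"dr":[0,0,0]},{"delta_pos":[0,0.05,-0.3],"dr":[0,0,0]},{"delta_pos":[0,0,-0.33],"dr":[0,0,0]},{"delta_pos":[0,0,0],"dr":[0,0,0]}]' 0.1 20
python3 -m handwheel '[{"delta_pos":[0,0,0],"dr":[0,0,0]},{"delta_pos":[0,0,0],"dr":[0,0,0]},{"delta_pos":[0,0,0],"dr":[0,0,0]},{"delta_pos":[0,0,0],"dr":[0,0,0]},{"delta_pos":[0,0,0],"dr":[0,0,0]}]' 1 20
```

```text
t: 6.85
eef_pos: [0.605, 0.3213, 0.0372]
ee_rot: [-3.14, -0.003, -3.074]
force: [-0.1, 0.1, 0.3]
width: 0.0388
gripper_force: 0.0
t: 7.35
eef_pos: [0.6064, 0.3223, 0.04]
ee_rot: [3.141, 0.0, -3.073]
force: [-0.1, 0.7, -0.6]
width: 0.0053
gripper_force: 0.0
```

Run:
```python
from h import *
im=grab_frame("scene").copy();s=get_state();p=s["eef_pos"];print(s["width"],p)
for q,col in((p-[0,0,.019],(255,0,0)),(p,(0,255,0)),((.6673,.3271,.0428),(0,0,255)),((.544,.3178,.0399),(0,0,255)),((.6056,.3225,.0413),(255,255,0))):
    u=proj("scene",q)[0];print(u); 
    im[int(round(u[1])),int(round(u[0]))]=col
cv2.imwrite("pics/s2.png",cv2.resize(im[220:320,370:450,::-1],None,fx=6,fy=6,interpolation=cv2.INTER_NEAREST))
```

```text
0.002413768013132715 [0.60634481 0.32230412 0.04001045]
[407.83458552 276.18825936]
[409.31362337 271.57852103]
[396.33202916 289.25734547]
[421.88722027 254.35475923]
[409.66457123 271.10794335]
```

View pics/s2.png

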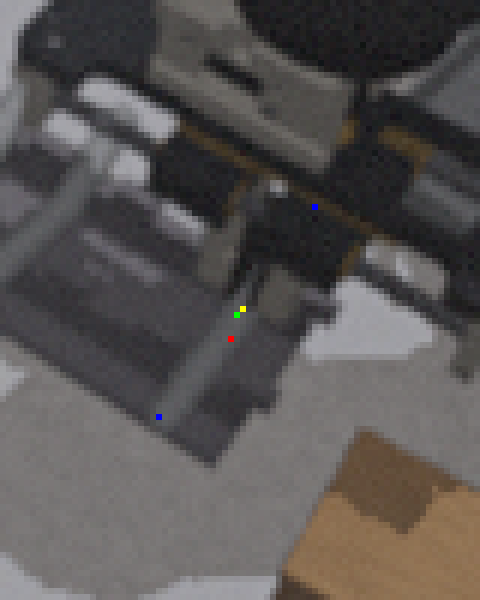

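```bash
python3 -m handwheel '[{"delta_pos":[0,0,0],"dr":[0,0,0]},{"delta_pos":[0,0,0],"dr":[0,0,0]},{"delta_pos":[0,0,0],"dr":[0,0,0]}]' 1 20
python3 -c "
from h import *
s=get_state();print(s['width'],s['gripper_force'],s['force'])"
python3 -m handwheel '[{"delta_pos":[0,0,0.3],"dr":[0,0,0]},{"delta_pos":[0,0,0.3],"dr":[0,0,0]},{"delta_pos":[0,0,0.4],"dr":[0,0,0]},{"delta_pos":[0,0,1],"dr":[0,0,0]},{"delta_pos":[0,0,0],"dr":[0,0,0]}]'
python3 - <<'E'
from h import *
im=grab_frame("scene").copy()
cv2.imwrite("pics/s3.png",cv2.resize(im[200:320,370:450,::-1],None,fx=5,fy=5,interpolation=cv2.INTER_NEAREST))
E
```

```text
t: 7.7
eef_pos: [0.6063, 0.3222, 0.0398]
ee_rot: [3.142, 0.0, -3.073]
force: [-0.3, 0.7, -0.3]
width: 0.0001
gripper_force: 0.0
0.00011023152620780467 0.0 [-0.3339819   0.69366305 -0.32777949]
t: 8.2
eef_pos: [0.6088, 0.3239, 0.1055]
ee_rot: [3.138, 0.007, -3.072]
force: [1.3, -0.1, 0.6]
width: 0.0006
gripper_force: 0.0
```

View pics/s3.png

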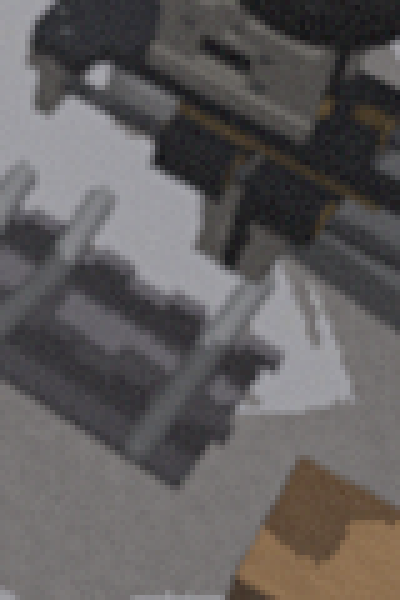

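Run:
```python
from h import *
s=get_state();p=s["eef_pos"];print(p)
for dz in(-.019,0,.02):print(dz,proj("scene",p+[0,0,dz]),proj("top",p+[0,0,dz]))
# solve which z the observed tip pixel implies if x,y right
for z in(.08,.1,.12,.14):print(z,onz("scene",(417,255),z))
t=grab_frame("top");cv2.imwrite("pics/t3.png",cv2.resize(t[150:280,180:300,::-1],None,fx=4.5,fy=4.5,interpolation=cv2.INTER_NEAREST))
```

```text
[0.60784859 0.32339657 0.10359751]
-0.019 [[413.02590904 260.85805036]] [[219.79083305 205.35691154]]
0 [[414.67226077 255.73232869]] [[218.68702238 204.85681031]]
0.02 [[416.46401871 250.15067699]] [[217.49601047 204.31723237]]
0.08 [0.58451259 0.32019185 0.08      ]
0.1 [0.59992938 0.32519502 0.1       ]
0.12 [0.61534617 0.33019819 0.12      ]
0.14 [0.63076297 0.33520136 0.14      ]
```

View pics/t3.png

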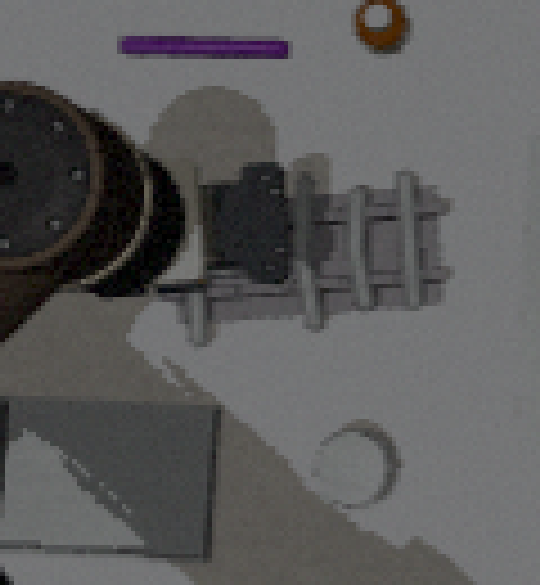

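The closed fingertips show around (416,253). That is about as high as the reported TCP, so the tips stand higher than the stated offset implies. I'll go lower in force-checked steps; a reading of 0.028 is safe even if the spec is right.

```bash
python3 -m handwheel '[{"delta_pos":[0,0,0],"dr":[0,0,0]},{"delta_pos":[0,0,0],"dr":[0,0,0]},{"delta_pos":[0,0,0],"dr":[0,0,0]},{"delta_pos":[0,0,0],"dr":[0,0,0]},{"delta_pos":[0,0,-1],"dr":[0,0,0]},{"delta_pos":[0,0,-0.8],"dr":[0,0,0]},{"delta_pos":[0,0,-0.4],"dr":[0,0,0]},{"delta_pos":[0,0,-0.2],"dr":[0,0,0]},{"delta_pos":[0,0,-0.15],"dr":[0,0,0]},{"delta_pos":[0,0,0],"dr":[0,0,0]}]' 0.1 20
python3 -m handwheel '[{"delta_pos":[0,0,0],"dr":[0,0,0]},{"delta_pos":[0,0,0],"dr":[0,0,0]},{"delta_pos":[0,0,0],"dr":[0,0,0]},{"delta_pos":[0,0,0],"dr":[0,0,0]},{"delta_pos":[0,0,0],"dr":[0,0,0]},{"delta_pos":[0,0,0],"dr":[0,0,0]},{"delta_pos":[0,0,0],"dr":[0,0,0]}]' 1 20
```

```text
t: 9.3
eef_pos: [0.6065, 0.3224, 0.0235]
ee_rot: [3.141, 0.0, -3.073]
force: [-1.9, -0.2, 0.1]
width: 0.0393
gripper_force: 0.0
t: 10.0
eef_pos: [0.6073, 0.3228, 0.0259]
ee_rot: [3.141, 0.003, -3.072]
force: [-3.2, -0.6, 13.9]
width: 0.0013
gripper_force: 7.6
```

```bash
python3 -m handwheel '[{"delta_pos":[0,0,0.3],"dr":[0,0,0]},{"delta_pos":[0,0,0],"dr":[0,0,0]},{"delta_pos":[0,0,0],"dr":[0,0,0]},{"delta_pos":[0,0,0],"dr":[0,0,0]},{"delta_pos":[0,0,0],"dr":[0,0,0]},{"delta_pos":[0,0,-0.3],"dr":[0,0,0]},{"delta_pos":[0,0,0],"dr":[0,0,0]}]' 0.1 20
for i in 1 2; do python3 -m handwheel '[{"delta_pos":[0,0,-0.13],"dr":[0,0,0]},{"delta_pos":[0,0,0],"dr":[0,0,0]}]' | egrep 'eef|force:'; done
```

```text
t: 10.7
eef_pos: [0.6053, 0.3215, 0.0214]
ee_rot: [-3.14, -0.002, -3.074]
force: [0.5, -0.4, -0.2]
width: 0.0392
gripper_force: 0.0
eef_pos: [0.6059, 0.322, 0.0185]
force: [0.5, 0.6, 0.2]
gripper_force: 0.0
eef_pos: [0.606, 0.3221, 0.0149]
force: [-0.4, -0.7, 0.9]
gripper_force: 0.0
```

Run:
```python
from h import *
a=[]
s=get_state();print(s["eef_pos"],s["q"],s["force"])
im=grab_frame("scene");cv2.imwrite("pics/s4.png",cv2.resize(im[210:310,350:450,::-1],None,fx=5,fy=5,interpolation=cv2.INTER_CUBIC))
```

```text
[0.60599839 0.32206526 0.01490635] [ 7.71671335e-01  5.43121807e-01 -1.77636722e-01 -1.88506993e-04
 -8.50701303e-01 -2.27417333e+00] [-0.4384158  -0.72826528  0.94603026]
```

View pics/s4.png

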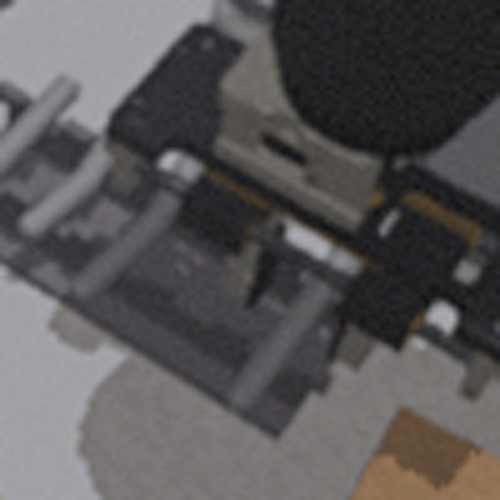

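```bash
python3 -m handwheel '[{"delta_pos":[0,0,-0.08],"dr":[0,0,0]},{"delta_pos":[0,0,0],"dr":[0,0,0]}]' 
python3 -m handwheel '[{"delta_pos":[0,0,0],"dr":[0,0,0]},{"delta_pos":[0,0,0],"dr":[0,0,0]},{"delta_pos":[0,0,0],"dr":[0,0,0]},{"delta_pos":[0,0,0],"dr":[0,0,0]},{"delta_pos":[0,0,0],"dr":[0,0,0]},{"delta_pos":[0,0,0],"dr":[0,0,0]},{"delta_pos":[0,0,0],"dr":[0,0,0]}]' 1 20
```

```text
t: 11.35
eef_pos: [0.6061, 0.3221, 0.0128]
ee_rot: [-3.141, -0.0, -3.073]
force: [-0.7, 0.0, -0.5]
width: 0.0398
gripper_force: 0.0
t: 12.05
eef_pos: [0.6063, 0.3223, 0.0131]
ee_rot: [3.142, 0.0, -3.073]
force: [0.3, -0.3, 0.9]
width: 0.0133
gripper_force: 20.0
```

Gripped: width is 13.3 mm at 20 N. The grasp sets axis height = reading + 0.021, so the plate lay-down is at a reading of about 0.007. Lifting and carrying to plate x = -75 mm.

```bash
python3 -m handwheel '[{"delta_pos":[0,0,0.5],"dr":[0,0,0]},{"delta_pos":[0,0,0.7],"dr":[0,0,0]},{"delta_pos":[0,0,1],"dr":[0,0,0]},{"delta_pos":[0,0,0.8],"dr":[0,0,0]},{"delta_pos":[0,0,0],"dr":[0,0,0]}]' 
python3 -m handwheel '[{"delta_pos":[-0.35,-1,0],"dr":[0,0,8.25]},{"delta_pos":[-0.35,-1,0],"dr":[0,0,8.25]},{"delta_pos":[-0.35,-1,0],"dr":[0,0,8.25]},{"delta_pos":[-0.35,-1,0],"dr":[0,0,8.25]},{"delta_pos":[-0.35,-1,0],"dr":[0,0,8.25]},{"delta_pos":[-0.35,-1,0],"dr":[0,0,8.25]},{"delta_pos":[-0.35,-1,0],"dr":[0,0,8.25]},{"delta_pos":[-0.35,-1,0],"dr":[0,0,8.25]},{"delta_pos":[-0.35,-1,0],"dr":[0,0,8.25]},{"delta_pos":[-0.35,-1,0],"dr":[0,0,8.25]}]' 
python3 -m handwheel '[{"delta_pos":[-0.3,-0.55,0],"dr":[0,0,0]},{"delta_pos":[0,0,0],"dr":[0,0,0]},{"delta_pos":[0,0,0],"dr":[0,0,0]}]'
```

```text
t: 12.55
eef_pos: [0.6084, 0.3237, 0.1086]
ee_rot: [3.138, 0.006, -3.073]
force: [-0.4, 0.7, 0.2]
width: 0.0133
gripper_force: 20.0
t: 13.55
eef_pos: [0.5005, 0.021, 0.1035]
ee_rot: [-3.141, 0.0, -1.627]
force: [0.6, 0.1, -1.8]
width: 0.0133
gripper_force: 20.0
t: 13.85
eef_pos: [0.4925, 0.0057, 0.1035]
ee_rot: [-3.141, 0.0, -1.637]
force: [0.1, 0.5, -0.8]
width: 0.0134
gripper_force: 20.0
```

```bash
cat >> h.py <<'E'
PL=np.array([.5677,.0008,-.0626])
def toplate(P):
    c,s=np.cos(PL[2]),np.sin(PL[2]);d=np.array(P[:2])-PL[:2];return np.array([c*d[0]+s*d[1],-s*d[0]+c*d[1]])
def look(n="shaft_130",z=.027):
    for c in("scene","top"):
        grab_frame(c)
        for f in(mark_of,find_in):
            for r in f(c,n)[:6]:
                P=onz(c,r["location"],z);l=toplate(P)
                if abs(l[0])<.14 and abs(l[1])<.09: print(c,f.__name__,round(r["conf"],2),"world",P[:2].round(4),"plate",l.round(4))
    s=get_state();print("tcp",s["eef_pos"].round(4),"yaw",round(s["ee_rot"][2],3),"t",round(s["t"],1))
E
python3 -m handwheel '[{"delta_pos":[0,0,-1],"dr":[0,0,0]},{"delta_pos":[0,0,-0.9],"dr":[0,0,0]},{"delta_pos":[0,0,-0.8],"dr":[0,0,0]},{"delta_pos":[0,0,-0.3],"dr":[0,0,0]},{"delta_pos":[0,0,-0.17],"dr":[0,0,0]},{"delta_pos":[0,0,0],"dr":[0,0,0]},{"delta_pos":[0,0,0],"dr":[0,0,0]}]' 
python3 -m handwheel '[{"delta_pos":[0,0,0],"dr":[0,0,0]},{"delta_pos":[0,0,0],"dr":[0,0,0]},{"delta_pos":[0,0,0],"dr":[0,0,0]},{"delta_pos":[0,0,0],"dr":[0,0,0]},{"delta_pos":[0,0,0.4],"dr":[0,0,0]},{"delta_pos":[0,0,0.6],"dr":[0,0,0]},{"delta_pos":[-0.4,0.02,0],"dr":[0,0,0]},{"delta_pos":[-0.8,0.05,0],"dr":[0,0,0]},{"delta_pos":[0,0,0],"dr":[0,0,0]}]' 0.3 20
python3 -m handwheel '[{"delta_pos":[0,0,0],"dr":[0,0,0]},{"delta_pos":[0,0,0],"dr":[0,0,0]},{"delta_pos":[0,0,0],"dr":[0,0,0]},{"delta_pos":[0,0,0],"dr":[0,0,0]},{"delta_pos":[0,0,0],"dr":[0,0,0]}]' 1
python3 -c "
from h import *
look()"
```

```text
t: 14.55
eef_pos: [0.4931, 0.0062, 0.0088]
ee_rot: [-3.14, 0.0, -1.633]
force: [-0.2, -0.0, 0.1]
width: 0.0133
gripper_force: 20.0
t: 15.45
eef_pos: [0.4528, 0.0071, 0.0375]
ee_rot: [3.139, -0.0, -1.634]
force: [0.1, 0.3, -0.8]
width: 0.0304
gripper_force: 0.0
t: 15.95
eef_pos: [0.4564, 0.0078, 0.0378]
ee_rot: [3.141, -0.0, -1.634]
force: [0.1, 0.1, -0.5]
width: 0.0012
gripper_force: 0.0
scene call 0.77 world [0.4887 0.0067] plate [-0.0792  0.0009]
scene call 0.44 world [0.4871 0.0053] plate [-0.0807 -0.0005]
tcp [0.4563 0.0078 0.0379] yaw -1.634 t 16.2
```

```bash
python3 -m handwheel '[{"delta_pos":[-0.15,0,-0.5],"dr":[0,0,0]},{"delta_pos":[0,0,-0.5],"dr":[0,0,0]},{"delta_pos":[0,0,0],"dr":[0,0,0]},{"delta_pos":[0,0,0],"dr":[0,0,0]}]'
python3 -m handwheel '[{"delta_pos":[0.85,-0.05,0],"dr":[0,0,0]},{"delta_pos":[0.85,-0.05,0],"dr":[0,0,0]},{"delta_pos":[0.85,-0.05,0],"dr":[0,0,0]},{"delta_pos":[0.5,-0.03,0],"dr":[0,0,0]},{"delta_pos":[0,0,0],"dr":[0,0,0]},{"delta_pos":[0,0,0],"dr":[0,0,0]}]'
python3 -c "
from h import *
look()"
python3 -m handwheel '[{"delta_pos":[-1,0,0.4],"dr":[0,0,0]},{"delta_pos":[-1,0,1],"dr":[0,0,0]},{"delta_pos":[0,0,0.2],"dr":[0,0,0]},{"delta_pos":[0,0,0],"dr":[0,0,0]}]' 
python3 -c "
from h import *
look()"
```

```text
t: 16.65
eef_pos: [0.4518, 0.0077, 0.0081]
ee_rot: [3.141, -0.0, -1.633]
force: [0.8, -0.3, -0.0]
width: 0.0002
gripper_force: 0.0
t: 17.25
eef_pos: [0.543, 0.0023, 0.0083]
ee_rot: [3.142, 0.0, -1.634]
force: [-0.5, -0.3, 0.1]
width: 0.0006
gripper_force: 0.0
scene call 0.52 world [ 0.5715 -0.0091] plate [ 0.0044 -0.0097]
tcp [0.5429 0.0025 0.0082] yaw -1.633 t 17.6
t: 17.95
eef_pos: [0.484, 0.003, 0.0577]
ee_rot: [-3.138, 0.002, -1.632]
force: [0.7, 0.1, -0.9]
width: 0.0007
gripper_force: 0.0
scene call 0.57 world [ 0.5909 -0.0032] plate [ 0.0234 -0.0025]
scene call 0.59 world [ 0.5866 -0.0065] plate [ 0.0193 -0.0061]
top call 0.59 world [0.5557 0.004 ] plate [-0.0121  0.0024]
top call 0.45 world [0.5797 0.0026] plate [0.0118 0.0025]
tcp [0.4832 0.0022 0.0551] yaw -1.634 t 18.2
```

```bash
cat >> h.py <<'E'
def pic(name):
    s=cv2.resize(grab_frame("scene")[160:245,255:380],None,fx=3.6,fy=3.6,interpolation=cv2.INTER_CUBIC)
    t=cv2.resize(grab_frame("top")[170:265,285:355],None,fx=4.8,fy=4.8,interpolation=cv2.INTER_CUBIC)
    H=max(s.shape[0],t.shape[0]);p=lambda i:cv2.copyMakeBorder(i,0,H-i.shape[0],0,0,0)
    cv2.imwrite(name,cv2.convertScaleAbs(np.hstack([p(s),p(t)])[:,:,::-1],alpha=1.4))
    cv2.imwrite(name.replace(".png","_top.png"),grab_frame("top")[:,:,::-1])
E
python3 -c "
from h import *
pic('pics/p1.png')"
```

```text
(no output)
```

View pics/p1.png

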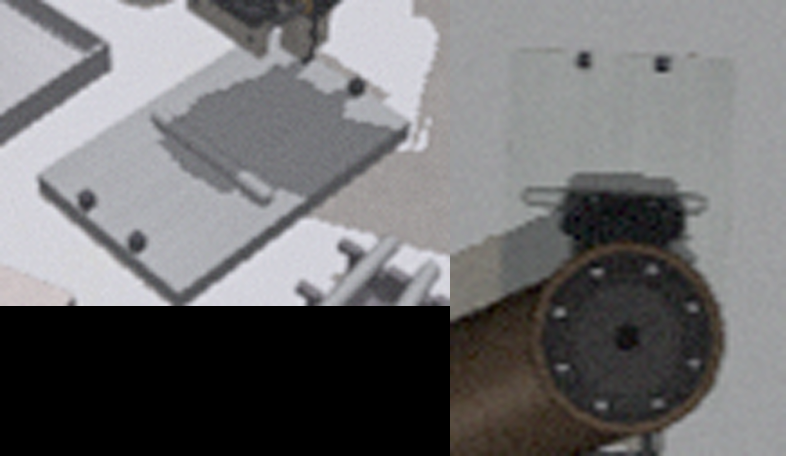

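The shaft lies across the plate from (158,118) to (262,195) in the crop, about 16 mm beyond where the finger stopped. That's ambiguous, so I'll push it back from the far side more briskly.

```bash
python3 -m handwheel '[{"delta_pos":[1,-0.05,0],"dr":[0,0,0]},{"delta_pos":[1,-0.05,0],"dr":[0,0,0]},{"delta_pos":[1,-0.05,0],"dr":[0,0,0]},{"delta_pos":[1,-0.05,0],"dr":[0,0,0]},{"delta_pos":[0.9,-0.05,0],"dr":[0,0,0]},{"delta_pos":[0,0,-0.8],"dr":[0,0,0]},{"delta_pos":[0,0,-0.75],"dr":[0,0,0]},{"delta_pos":[0,0,0],"dr":[0,0,0]},{"delta_pos":[0,0,0],"dr":[0,0,0]}]'
python3 -m handwheel '[{"delta_pos":[-0.9,0.06,0],"dr":[0,0,0]},{"delta_pos":[-1,0.06,0],"dr":[0,0,0]},{"delta_pos":[-1,0.06,0],"dr":[0,0,0]},{"delta_pos":[0,0,0],"dr":[0,0,0]},{"delta_pos":[0,0,0],"dr":[0,0,0]},{"delta_pos":[0,0,0],"dr":[0,0,0]},{"delta_pos":[0,0,0],"dr":[0,0,0]}]'
python3 -m handwheel '[{"delta_pos":[0.3,0,0.8],"dr":[0,0,0]},{"delta_pos":[1,0,0.8],"dr":[0,0,0]},{"delta_pos":[1,0,0],"dr":[0,0,0]},{"delta_pos":[1,0,0],"dr":[0,0,0]},{"delta_pos":[1,0,0],"dr":[0,0,0]},{"delta_pos":[0,0,0],"dr":[0,0,0]}]'
python3 -c "
from h import *
look();pic('pics/p2.png')"
```

```text
t: 19.3
eef_pos: [0.6299, -0.0053, 0.0088]
ee_rot: [3.14, -0.001, -1.633]
force: [0.5, 0.0, -0.1]
width: 0.0006
gripper_force: 0.0
t: 20.0
eef_pos: [0.5441, 0.0004, 0.0096]
ee_rot: [-3.141, 0.0, -1.634]
force: [0.6, -0.3, 0.0]
width: 0.0007
gripper_force: 0.0
t: 20.6
eef_pos: [0.6758, -0.0, 0.0565]
ee_rot: [-3.141, -0.0, -1.634]
force: [-1.6, -0.0, -0.5]
width: 0.0004
gripper_force: 0.0
scene call 0.62 world [0.4573 0.0028] plate [-0.1103 -0.0049]
scene call 0.44 world [0.4652 0.007 ] plate [-0.1027 -0.0002]
top call 0.53 world [0.4598 0.0139] plate [-0.1085  0.0063]
top call 0.47 world [ 0.4811 -0.0052] plate [-0.086  -0.0114]
tcp [6.716e-01 3.000e-04 5.750e-02] yaw -1.633 t 20.9
```

View pics/p2.png

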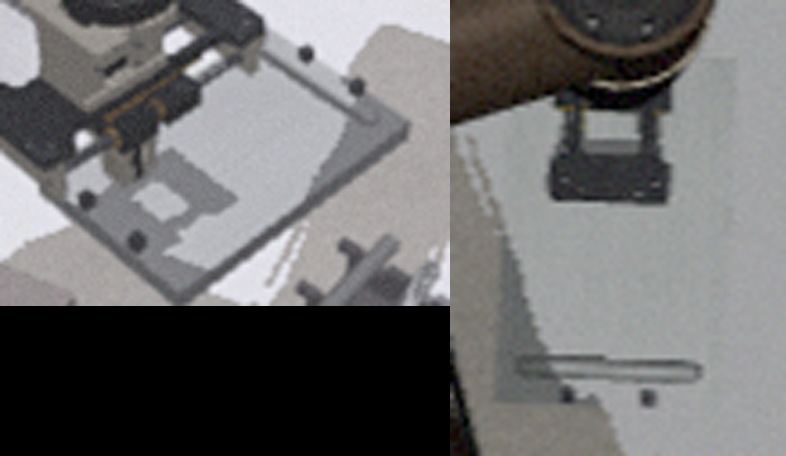

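```bash
python3 -c "
from h import *
L=np.array([[a*.075,b*.0825,.032] for a in(1,-1) for b in(1,-1)])
obs=[('top',0,(361,178.5)),('top',1,(410.5,178)),('top',2,(362.5,221.5)),('top',3,(411.5,221)),('scene',2,(285.5,176)),('scene',3,(247,151.5)),('scene',1,(212,174.5))]
print('tray',fit(L,obs,[.62,-.23,0]))
L=np.array([[a*.0575,b*.08,.028] for a in(1,-1) for b in(1,-1)])
obs=[('top',0,(180.5,237.5)),('top',1,(228.5,238)),('top',2,(178,272)),('top',3,(227,273)),('scene',0,(485,284)),('scene',3,(456,223.5)),('scene',2,(508,256)),('scene',1,(428,250))]
print('dish',fit(L,obs,[.5,.38,0]))"
python3 -m handwheel '[{"delta_pos":[-1,0.03,0],"dr":[0,0,0]},{"delta_pos":[-1,0.03,0],"dr":[0,0,0]},{"delta_pos":[-1,0.03,0],"dr":[0,0,0]},{"delta_pos":[-1,0.04,0],"dr":[0,0,0]},{"delta_pos":[-1,0.04,0],"dr":[0,0,0]},{"delta_pos":[-1,0.04,0],"dr":[0,0,0]},{"delta_pos":[-0.95,0.03,0],"dr":[0,0,0]},{"delta_pos":[0,0,-0.8],"dr":[0,0,0]},{"delta_pos":[0,0,-0.85],"dr":[0,0,0]},{"delta_pos":[0,0,0],"dr":[0,0,0]}]' 0.1 20
python3 -m handwheel '[{"delta_pos":[0,0,0],"dr":[0,0,0]},{"delta_pos":[0,0,0],"dr":[0,0,0]},{"delta_pos":[0,0,0],"dr":[0,0,0]},{"delta_pos":[0,0,0],"dr":[0,0,0]},{"delta_pos":[0,0,0],"dr":[0,0,0]},{"delta_pos":[0,0,0],"dr":[0,0,0]}]' 1 20
```

```text
tray (array([ 0.62539769, -0.22578694,  0.00734075]), array([[0.2, 0.9],
       [1. , 1.5],
       [0.3, 0.3],
       [0.2, 0.3],
       [0. , 4.2],
       [2. , 2.7],
       [1.4, 2.8]]))
dish (array([ 0.44843691,  0.39008365, -0.04675928]), array([[1.2, 0.7],
       [0.9, 0.2],
       [0.8, 0.3],
       [1.1, 0. ],
       [0.4, 0.4],
       [5.4, 2.9],
       [0.1, 0.5],
       [1.8, 5.1]]))
t: 22.05
eef_pos: [0.4628, 0.0074, 0.0067]
ee_rot: [3.14, -0.001, -1.633]
force: [-1.0, -0.9, 1.3]
width: 0.0391
gripper_force: 0.0
t: 22.65
eef_pos: [0.4644, 0.0077, 0.0086]
ee_rot: [-3.14, 0.0, -1.633]
force: [-0.4, 1.4, 6.5]
width: 0.0132
gripper_force: 20.0
```

```bash
python3 -m handwheel '[{"delta_pos":[0,0,0.8],"dr":[0,0,0]},{"delta_pos":[0,0,1],"dr":[0,0,0]},{"delta_pos":[0.3,-0.3,0.9],"dr":[0,0,0]},{"delta_pos":[0.75,-0.95,0],"dr":[0,0,2]},{"delta_pos":[0.75,-0.95,0],"dr":[0,0,2]},{"delta_pos":[0.75,-0.95,0],"dr":[0,0,0]},{"delta_pos":[0.75,-0.95,0],"dr":[0,0,0]},{"delta_pos":[0.75,-0.95,0],"dr":[0,0,0]},{"delta_pos":[0.75,-0.95,0],"dr":[0,0,0]},{"delta_pos":[0.75,-0.95,0],"dr":[0,0,0]}]'
python3 -m handwheel '[{"delta_pos":[0.75,-0.9,0],"dr":[0,0,0]},{"delta_pos":[0,0,0],"dr":[0,0,0]},{"delta_pos":[0,0,0],"dr":[0,0,0]}]'
python3 -c "
from h import *
grab_frame('scene')
for n in('lower_tray','upper_tray'):
  for r in mark_of('scene',n)[:2]: print(n,r['conf'],onz('scene',r['location'],0.003))"
```

```text
t: 23.65
eef_pos: [0.6305, -0.2023, 0.0884]
ee_rot: [3.14, 0.0, -1.564]
force: [0.4, 0.4, -1.0]
width: 0.0131
gripper_force: 20.0
t: 23.95
eef_pos: [0.652, -0.2286, 0.0876]
ee_rot: [3.139, 0.001, -1.565]
force: [-0.2, 0.4, -1.5]
width: 0.0134
gripper_force: 20.0
lower_tray 0.9 [ 0.63370934 -0.19780802  0.003     ]
upper_tray 0.71 [ 0.40635232 -0.41593849  0.003     ]
upper_tray 0.29 [0.57730599 0.1913849  0.003     ]
```

```bash
python3 -c "
from h import *
print(onz('scene',(249,178),.003),onz('scene',(259,126),.01))
for c in('scene','top'):
  grab_frame(c)
  for f in(find_in,mark_of):
    for n in('lower_tray','upper_tray'): print(c,n,[(r['location'],r['conf'],onz(c,r['location'],0.003).round(3)) for r in f(c,n)[:2]])
im=grab_frame('scene');cv2.imwrite('pics/s5.png',cv2.resize(im[80:220,180:340,::-1],None,fx=4,fy=4))"
```

```text
[ 0.623031   -0.22956423  0.003     ] [ 0.42502814 -0.40714649  0.01      ]
scene lower_tray [([255.8, 178.6], 0.83, array([ 0.611, -0.212,  0.003]))]
scene upper_tray [([273.3, 126.6], 0.77, array([ 0.387, -0.375,  0.003])), ([215.5, 211.6], 0.61, array([ 0.777, -0.191,  0.003]))]
scene lower_tray [([252.1, 180.2], 0.88, array([ 0.623, -0.215,  0.003]))]
scene upper_tray [([258.7, 125.0], 0.88, array([ 0.415, -0.421,  0.003])), ([352.4, 237.6], 0.54, array([0.591, 0.146, 0.003]))]
top lower_tray [([370.5, 206.5], 0.95, array([ 0.603, -0.177,  0.003])), ([325.5, 144.4], 0.74, array([ 0.822, -0.026,  0.003]))]
top upper_tray [([438.2, 257.2], 0.81, array([ 0.427, -0.402,  0.003])), ([251.5, 206.7], 0.51, array([0.609, 0.231, 0.003]))]
top lower_tray [([378.5, 200.0], 0.93, array([ 0.625, -0.205,  0.003]))]
top upper_tray [([438.1, 259.1], 0.69, array([ 0.421, -0.401,  0.003])), ([249.1, 203.6], 0.22, array([0.62 , 0.239, 0.003]))]
```

View pics/s5.png

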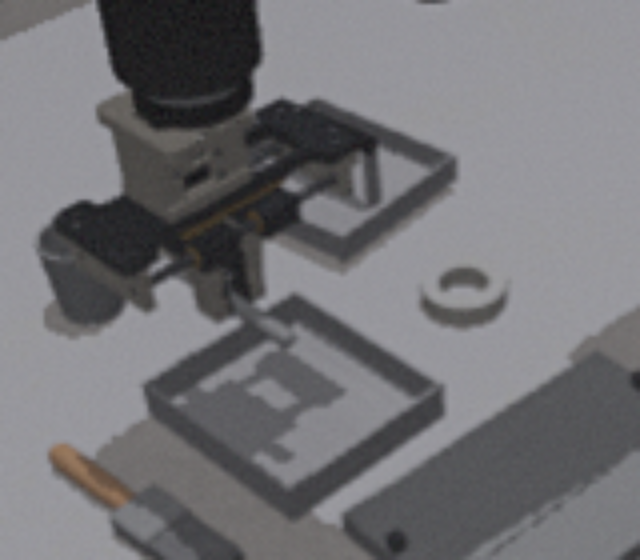

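The tray's rim corners are now at about (217,176), (253,154), (291,177.5) and (254,201), roughly 5 px to the right of before. The tray seems to have been knocked, so I'll refit.

```bash
python3 -c "
from h import *
L=np.array([[a*.075,b*.0825,.032] for a in(1,-1) for b in(1,-1)])
for i,q in enumerate([[(216.7,176.2),(253.3,154.2),(290.7,177.5),(253.7,201)],[(212.5,174.5),(249,151.5),(285.5,175.5),(248.5,199)]]):
  obs=[('scene',k,u) for k,u in zip((1,3,2,0),q)]
  print(fit(L,obs,[.62,-.23,0]))
"
```

```text
(array([ 0.62760383, -0.19811745,  0.01839218]), array([[1.1, 0.3],
       [0.5, 1.4],
       [0.9, 1.4],
       [0.3, 2.4]]))
(array([ 0.63121111, -0.21525343,  0.01797592]), array([[1.4, 0. ],
       [0.4, 0.5],
       [1.1, 1.5],
       [0.3, 2. ]]))
```

```bash
python3 -m handwheel '[{"delta_pos":[-0.1,0.6,0],"dr":[0,0,0]},{"delta_pos":[0,0,-0.8],"dr":[0,0,0]},{"delta_pos":[0,0,-0.9],"dr":[0,0,0]},{"delta_pos":[0,0,-0.8],"dr":[0,0,0]},{"delta_pos":[0,0,-0.4],"dr":[0,0,0]},{"delta_pos":[0,0,-0.18],"dr":[0,0,0]},{"delta_pos":[0,0,0],"dr":[0,0,0]},{"delta_pos":[0,0,0],"dr":[0,0,0]}]'
python3 -m handwheel '[{"delta_pos":[0,0,0],"dr":[0,0,0]},{"delta_pos":[0,0,0],"dr":[0,0,0]},{"delta_pos":[0,0,0],"dr":[0,0,0]},{"delta_pos":[0,0,0],"dr":[0,0,0]},{"delta_pos":[0,0,0.5],"dr":[0,0,0]},{"delta_pos":[0,0,1],"dr":[0,0,0]},{"delta_pos":[0,0,1],"dr":[0,0,0]},{"delta_pos":[0,0,1],"dr":[0,0,0]},{"delta_pos":[0,0,0],"dr":[0,0,0]}]' 0.5 20
```

```text
t: 25.45
eef_pos: [0.6506, -0.21, -0.0023]
ee_rot: [-3.14, -0.0, -1.563]
force: [-0.1, 0.0, -0.6]
width: 0.0129
gripper_force: 20.0
t: 26.35
eef_pos: [0.653, -0.2107, 0.1082]
ee_rot: [-3.133, -0.002, -1.563]
force: [0.9, 0.0, 0.7]
width: 0.0218
gripper_force: 0.0
```

```bash
python3 -m handwheel '[{"delta_pos":[-0.1,1,0],"dr":[0,0,-7.87]},{"delta_pos":[-0.1,1,0],"dr":[0,0,-7.87]},{"delta_pos":[-0.1,1,0],"dr":[0,0,-7.87]},{"delta_pos":[-0.1,1,0],"dr":[0,0,-7.87]},{"delta_pos":[-0.1,1,0],"dr":[0,0,-7.87]},{"delta_pos":[-0.1,1,0],"dr":[0,0,-7.87]},{"delta_pos":[-0.1,1,0],"dr":[0,0,-7.87]},{"delta_pos":[-0.1,1,0],"dr":[0,0,-7.87]},{"delta_pos":[-0.1,1,0],"dr":[0,0,-7.87]},{"delta_pos":[-0.1,1,0],"dr":[0,0,-7.87]}]'
python3 -m handwheel '[{"delta_pos":[-0.1,1,0],"dr":[0,0,-7.8]},{"delta_pos":[-0.1,1,0],"dr":[0,0,0]},{"delta_pos":[-0.1,1,0],"dr":[0,0,0]},{"delta_pos":[-0.1,1,0],"dr":[0,0,0]},{"delta_pos":[-0.05,1,0],"dr":[0,0,0]},{"delta_pos":[0,0.1,0],"dr":[0,0,0]},{"delta_pos":[0,0,0],"dr":[0,0,0]},{"delta_pos":[0,0,0],"dr":[0,0,0]},{"delta_pos":[0,0,0],"dr":[0,0,0]}]'
```

```text
t: 27.35
eef_pos: [0.6197, 0.0913, 0.1026]
ee_rot: [3.141, 0.001, -2.943]
force: [0.8, -0.6, 1.9]
width: 0.0216
gripper_force: 0.0
t: 28.25
eef_pos: [0.6063, 0.242, 0.1018]
ee_rot: [-3.142, -0.0, -3.074]
force: [0.2, 0.2, 0.5]
width: 0.022
gripper_force: 0.0
```

```bash
python3 -m handwheel '[{"delta_pos":[0.1,0.03,-0.9],"dr":[0,0,0]},{"delta_pos":[0,0,-0.9],"dr":[0,0,0]},{"delta_pos":[0,0,-0.5],"dr":[0,0,0]},{"delta_pos":[0,0,-0.35],"dr":[0,0,0]},{"delta_pos":[0,0,-0.3],"dr":[0,0,0]},{"delta_pos":[0,0,0],"dr":[0,0,0]},{"delta_pos":[0,0,0],"dr":[0,0,0]}]'
python3 -m handwheel '[{"delta_pos":[0,0,0],"dr":[0,0,0]},{"delta_pos":[0,0,0],"dr":[0,0,0]},{"delta_pos":[0,0,0],"dr":[0,0,0]},{"delta_pos":[0,0,0],"dr":[0,0,0]}]' 1 20
```

```text
t: 28.95
eef_pos: [0.6097, 0.2441, 0.0137]
ee_rot: [3.141, 0.001, -3.073]
force: [-0.1, 0.0, 0.6]
width: 0.022
gripper_force: 0.0
t: 29.35
eef_pos: [0.6097, 0.2443, 0.0139]
ee_rot: [3.141, 0.001, -3.073]
force: [-0.9, -0.1, 5.1]
width: 0.0137
gripper_force: 19.9
```

```bash
python3 -m handwheel '[{"delta_pos":[0,0,0.5],"dr":[0,0,0]},{"delta_pos":[0,0,0.7],"dr":[0,0,0]},{"delta_pos":[0,0,1],"dr":[0,0,0]},{"delta_pos":[0,0,0.8],"dr":[0,0,0]},{"delta_pos":[0,0,0],"dr":[0,0,0]}]' 
python3 -m handwheel '[{"delta_pos":[-0.39,-0.8,0],"dr":[0,0,8.25]},{"delta_pos":[-0.39,-0.8,0],"dr":[0,0,8.25]},{"delta_pos":[-0.39,-0.8,0],"dr":[0,0,8.25]},{"delta_pos":[-0.39,-0.8,0],"dr":[0,0,8.25]},{"delta_pos":[-0.39,-0.8,0],"dr":[0,0,8.25]},{"delta_pos":[-0.39,-0.8,0],"dr":[0,0,8.25]},{"delta_pos":[-0.39,-0.8,0],"dr":[0,0,8.25]},{"delta_pos":[-0.39,-0.8,0],"dr":[0,0,8.25]},{"delta_pos":[-0.39,-0.8,0],"dr":[0,0,8.25]},{"delta_pos":[-0.39,-0.8,0],"dr":[0,0,8.25]}]' 
python3 -m handwheel '[{"delta_pos":[0,0,0],"dr":[0,0,0]},{"delta_pos":[0,0,0],"dr":[0,0,0]},{"delta_pos":[0,0,-1],"dr":[0,0,0]},{"delta_pos":[0,0,-0.9],"dr":[0,0,0]},{"delta_pos":[0,0,-0.8],"dr":[0,0,0]},{"delta_pos":[0,0,-0.3],"dr":[0,0,0]},{"delta_pos":[0,0,0],"dr":[0,0,0]},{"delta_pos":[0,0,0],"dr":[0,0,0]}]'
```

```text
t: 29.85
eef_pos: [0.6113, 0.2451, 0.1081]
ee_rot: [3.138, 0.006, -3.073]
force: [0.6, 0.3, -0.5]
width: 0.0138
gripper_force: 19.9
t: 30.85
eef_pos: [0.4913, 0.0029, 0.1033]
ee_rot: [3.141, 0.0, -1.628]
force: [0.2, 0.5, -0.1]
width: 0.0136
gripper_force: 19.9
t: 31.65
eef_pos: [0.493, 0.0044, 0.0137]
ee_rot: [-3.141, 0.0, -1.633]
force: [-0.3, 0.5, -0.3]
width: 0.0136
gripper_force: 19.9
```

```bash
python3 -m handwheel '[{"delta_pos":[0,0,-0.12],"dr":[0,0,0]},{"delta_pos":[0,0,0],"dr":[0,0,0]}]'
python3 -m handwheel '[{"delta_pos":[0,0,0],"dr":[0,0,0]},{"delta_pos":[0,0,0],"dr":[0,0,0]},{"delta_pos":[0,0,0],"dr":[0,0,0]},{"delta_pos":[0,0,0],"dr":[0,0,0]},{"delta_pos":[0,0,0.4],"dr":[0,0,0]},{"delta_pos":[0,0,0.6],"dr":[0,0,0]},{"delta_pos":[-0.5,0.02,0],"dr":[0,0,0]},{"delta_pos":[-0.85,0.05,0],"dr":[0,0,0]},{"delta_pos":[0,0,0],"dr":[0,0,0]}]' 0.3 20
python3 -m handwheel '[{"delta_pos":[0,0,0],"dr":[0,0,0]},{"delta_pos":[0,0,0],"dr":[0,0,0]},{"delta_pos":[0,0,0],"dr":[0,0,0]},{"delta_pos":[0,0,0],"dr":[0,0,0]},{"delta_pos":[0,0,0],"dr":[0,0,0]}]' 1
python3 -c "
from h import *
look()"
```

```text
t: 31.85
eef_pos: [0.4927, 0.0042, 0.01]
ee_rot: [-3.14, 0.001, -1.634]
force: [-0.4, 0.0, -1.0]
width: 0.0135
gripper_force: 19.9
t: 32.75
eef_pos: [0.4487, 0.0054, 0.0393]
ee_rot: [3.14, -0.0, -1.634]
force: [-0.9, 0.6, 1.0]
width: 0.0308
gripper_force: 0.0
t: 33.25
eef_pos: [0.4519, 0.006, 0.0393]
ee_rot: [3.141, -0.0, -1.634]
force: [0.2, 0.4, -0.2]
width: 0.0011
gripper_force: 0.0
scene call 0.71 world [ 0.4898 -0.0019] plate [-0.0776 -0.0076]
scene call 0.66 world [ 5.013e-01 -1.000e-04] plate [-0.0663 -0.005 ]
tcp [0.4518 0.006  0.0394] yaw -1.634 t 33.5
```

Now a brisk push: down, then three rows at 0.3 m/s with a hard stop.

```bash
python3 -m handwheel '[{"delta_pos":[0,0,-0.5],"dr":[0,0,0]},{"delta_pos":[0,0,-0.5],"dr":[0,0,0]},{"delta_pos":[0,0,0],"dr":[0,0,0]},{"delta_pos":[0,0,0],"dr":[0,0,0]}]'
python3 -m handwheel '[{"delta_pos":[0.9,-0.06,0],"dr":[0,0,0]},{"delta_pos":[1,-0.06,0],"dr":[0,0,0]},{"delta_pos":[1,-0.06,0],"dr":[0,0,0]},{"delta_pos":[0,0,0],"dr":[0,0,0]},{"delta_pos":[0,0,0],"dr":[0,0,0]},{"delta_pos":[0,0,0],"dr":[0,0,0]},{"delta_pos":[0,0,0],"dr":[0,0,0]}]'
python3 -m handwheel '[{"delta_pos":[-0.4,0,0.4],"dr":[0,0,0]},{"delta_pos":[-1,0,1],"dr":[0,0,0]},{"delta_pos":[-1,0,0.2],"dr":[0,0,0]},{"delta_pos":[-0.6,0,0],"dr":[0,0,0]}]' 0.1
python3 -c "
from h import *
look();pic('pics/p3.png')"
```

```text
t: 33.95
eef_pos: [0.4517, 0.0059, 0.0095]
ee_rot: [3.141, -0.001, -1.633]
force: [0.9, 0.6, 0.6]
width: 0.0007
gripper_force: 0.0
t: 34.65
eef_pos: [0.538, 0.0006, 0.0098]
ee_rot: [-3.142, 0.0, -1.633]
force: [0.2, -0.5, -0.5]
width: 0.0005
gripper_force: 0.0
t: 35.05
eef_pos: [0.447, 0.0006, 0.0587]
ee_rot: [-3.14, 0.001, -1.633]
force: [0.6, 0.5, 0.5]
width: 0.0269
gripper_force: 0.0
scene call 0.74 world [0.5826 0.0109] plate [0.0143 0.011 ]
scene call 0.5 world [0.5745 0.0072] plate [0.0064 0.0068]
scene call 0.29 world [0.5871 0.0178] plate [0.0182 0.0182]
top call 0.62 world [ 0.57   -0.0125] plate [ 0.0031 -0.0131]
tcp [0.4494 0.0009 0.0577] yaw -1.633 t 35.4
```

View pics/p3.png

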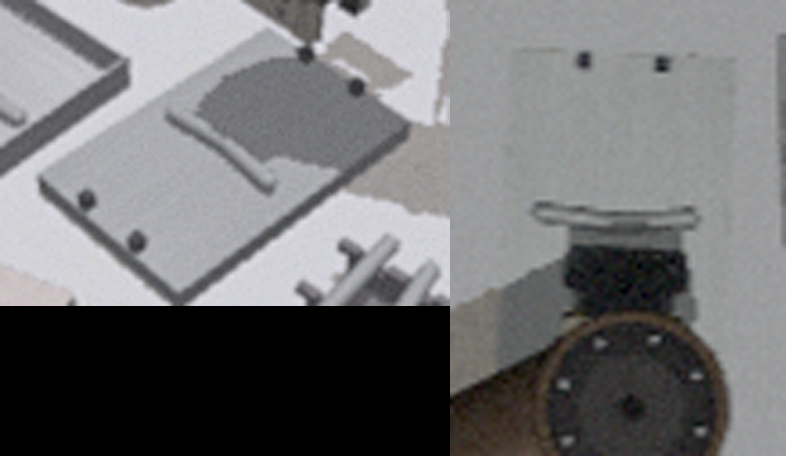

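```bash
python3 -c "
from h import *
print(onz('top',(319.8,215.2),.027),onz('scene',(255+222/3.6,160+149/3.6),.027))
cands=[]
for c in('top','scene'):
  grab_frame(c)
  for n,z in(('reject_dish',0.0),('lower_tray',0.0),('upper_tray',0.0)):
    print(c,n,[(round(r['conf'],2),onz(c,r['location'],z).round(3)[:2].tolist()) for r in mark_of(c,n)[:2]])
print(get_state()['eef_pos'])
"
```

```text
[ 0.57454126 -0.00173743  0.027     ] [0.5744395  0.00435688 0.027     ]
top reject_dish [(0.61, [0.446, 0.387]), (0.59, [0.424, -0.426])]
top lower_tray [(0.69, [0.626, -0.2]), (0.16, [0.608, 0.196])]
top upper_tray [(0.69, [0.419, -0.399])]
scene reject_dish [(0.76, [0.451, 0.396])]
scene lower_tray [(0.64, [0.621, -0.211])]
scene upper_tray [(0.63, [0.398, -0.421])]
[0.44874773 0.00053877 0.05736906]
```

```bash
python3 -m handwheel '[{"delta_pos":[1,0,0],"dr":[0,0,0]},{"delta_pos":[1,0,0],"dr":[0,0,0]},{"delta_pos":[1,0,0],"dr":[0,0,0]},{"delta_pos":[1,0,0],"dr":[0,0,0]},{"delta_pos":[0.2,0,0],"dr":[0,0,0]},{"delta_pos":[0,0,-0.8],"dr":[0,0,0]},{"delta_pos":[0,0,-0.82],"dr":[0,0,0]},{"delta_pos":[0,0,0],"dr":[0,0,0]}]' 0.1
python3 -m handwheel '[{"delta_pos":[0,0,0],"dr":[0,0,0]},{"delta_pos":[0,0,0],"dr":[0,0,0]},{"delta_pos":[0,0,0],"dr":[0,0,0]},{"delta_pos":[0,0,0],"dr":[0,0,0]},{"delta_pos":[0,0,0],"dr":[0,0,0]},{"delta_pos":[0,0,0],"dr":[0,0,0]}]' 1 20
```

```text
t: 36.7
eef_pos: [0.5736, 0.0003, 0.007]
ee_rot: [3.139, -0.001, -1.633]
force: [-1.1, 0.1, -0.1]
width: 0.0396
gripper_force: 0.0
t: 37.3
eef_pos: [0.5747, 0.0006, 0.0095]
ee_rot: [-3.141, 0.0, -1.633]
force: [-2.7, 1.2, 6.6]
width: 0.0135
gripper_force: 19.8
```

```bash
python3 -m handwheel '[{"delta_pos":[0,0,0.6],"dr":[0,0,0]},{"delta_pos":[0,0,1],"dr":[0,0,0]},{"delta_pos":[0,0,1],"dr":[0,0,0]},{"delta_pos":[-0.29,1,0.4],"dr":[0,0,0]},{"delta_pos":[-0.29,1,0],"dr":[0,0,0]},{"delta_pos":[-0.29,1,0],"dr":[0,0,0]},{"delta_pos":[-0.29,1,0],"dr":[0,0,0]},{"delta_pos":[-0.29,1,0],"dr":[0,0,0]},{"delta_pos":[-0.29,1,0],"dr":[0,0,0]},{"delta_pos":[-0.29,1,0],"dr":[0,0,0]}]'
python3 -m handwheel '[{"delta_pos":[-0.29,1,0],"dr":[0,0,0]},{"delta_pos":[-0.29,1,0],"dr":[0,0,0]},{"delta_pos":[-0.29,1,0],"dr":[0,0,0]},{"delta_pos":[-0.29,1,0],"dr":[0,0,0]},{"delta_pos":[-0.29,1,0],"dr":[0,0,0]},{"delta_pos":[-0.29,0.95,0],"dr":[0,0,0]},{"delta_pos":[0,0,0],"dr":[0,0,0]},{"delta_pos":[0,0,0],"dr":[0,0,0]}]'
```

```text
t: 38.3
eef_pos: [0.5133, 0.2118, 0.0988]
ee_rot: [-3.142, 0.0, -1.633]
force: [0.3, 0.3, -0.1]
width: 0.0138
gripper_force: 19.8
t: 39.1
eef_pos: [0.4612, 0.3894, 0.0984]
ee_rot: [3.141, -0.001, -1.632]
force: [0.3, -0.1, -0.8]
width: 0.014
gripper_force: 19.8
```

```bash
python3 -m handwheel '[{"delta_pos":[0,0,-1],"dr":[0,0,0]},{"delta_pos":[0,0,-0.9],"dr":[0,0,0]},{"delta_pos":[0,0,-0.7],"dr":[0,0,0]},{"delta_pos":[0,0,-0.45],"dr":[0,0,0]},{"delta_pos":[0,0,-0.3],"dr":[0,0,0]},{"delta_pos":[0,0,0],"dr":[0,0,0]},{"delta_pos":[0,0,0],"dr":[0,0,0]}]' 
python3 -m handwheel '[{"delta_pos":[0,0,0],"dr":[0,0,0]},{"delta_pos":[0,0,0],"dr":[0,0,0]},{"delta_pos":[0,0,0],"dr":[0,0,0]},{"delta_pos":[0,0,0.5],"dr":[0,0,0]},{"delta_pos":[0,0,1],"dr":[0,0,0]},{"delta_pos":[0,0,1],"dr":[0,0,0]},{"delta_pos":[0,0,0.85],"dr":[0,0,0]},{"delta_pos":[0,0,0],"dr":[0,0,0]}]' 0.5
python3 -m handwheel '[{"delta_pos":[0.52,-0.76,0],"dr":[0,0,-8.25]},{"delta_pos":[0.52,-0.76,0],"dr":[0,0,-8.25]},{"delta_pos":[0.52,-0.76,0],"dr":[0,0,-8.25]},{"delta_pos":[0.52,-0.76,0],"dr":[0,0,-8.25]},{"delta_pos":[0.52,-0.76,0],"dr":[0,0,-8.25]},{"delta_pos":[0.52,-0.76,0],"dr":[0,0,-8.25]},{"delta_pos":[0.52,-0.76,0],"dr":[0,0,-8.25]},{"delta_pos":[0.52,-0.76,0],"dr":[0,0,-8.25]},{"delta_pos":[0.52,-0.76,0],"dr":[0,0,-8.25]},{"delta_pos":[0.52,-0.76,0],"dr":[0,0,-8.25]}]'
python3 -m handwheel '[{"delta_pos":[0,0,0],"dr":[0,0,0]},{"delta_pos":[0,0,0],"dr":[0,0,0]},{"delta_pos":[0,0,0],"dr":[0,0,0]}]'
```

```text
t: 39.8
eef_pos: [0.4621, 0.3893, -0.001]
ee_rot: [-3.141, 0.001, -1.633]
force: [-0.3, 0.4, 0.5]
width: 0.0138
gripper_force: 19.8
t: 40.6
eef_pos: [0.4634, 0.3912, 0.1034]
ee_rot: [-3.137, 0.006, -1.633]
force: [-0.8, -0.4, -0.6]
width: 0.0221
gripper_force: 0.0
t: 41.6
eef_pos: [0.618, 0.1601, 0.0985]
ee_rot: [-3.142, -0.0, -3.079]
force: [-0.2, 0.6, 0.1]
width: 0.0221
gripper_force: 0.0
t: 41.9
eef_pos: [0.6172, 0.1615, 0.0987]
ee_rot: [3.142, -0.0, -3.071]
force: [-0.3, 0.0, -0.2]
width: 0.0217
gripper_force: 0.0
```

```bash
python3 -m handwheel '[{"delta_pos":[0,0,-0.9],"dr":[0,0,0]},{"delta_pos":[0,0,-0.9],"dr":[0,0,0]},{"delta_pos":[0,0,-0.5],"dr":[0,0,0]},{"delta_pos":[0,0,-0.35],"dr":[0,0,0]},{"delta_pos":[0,0,-0.2],"dr":[0,0,0]},{"delta_pos":[0,0,0],"dr":[0,0,0]},{"delta_pos":[0,0,0],"dr":[0,0,0]}]'
python3 -m handwheel '[{"delta_pos":[0,0,0],"dr":[0,0,0]},{"delta_pos":[0,0,0],"dr":[0,0,0]},{"delta_pos":[0,0,0],"dr":[0,0,0]},{"delta_pos":[0,0,0],"dr":[0,0,0]}]' 1 20
```

```text
t: 42.6
eef_pos: [0.6181, 0.1616, 0.0141]
ee_rot: [3.141, 0.001, -3.073]
force: [-0.3, 0.5, 0.1]
width: 0.0219
gripper_force: 0.0
t: 43.0
eef_pos: [0.6182, 0.1613, 0.0141]
ee_rot: [3.141, 0.001, -3.073]
force: [-0.5, 0.3, 4.9]
width: 0.013
gripper_force: 20.0
```

```bash
python3 -m handwheel '[{"delta_pos":[0,0,0.5],"dr":[0,0,0]},{"delta_pos":[0,0,0.7],"dr":[0,0,0]},{"delta_pos":[0,0,1],"dr":[0,0,0]},{"delta_pos":[0,0,0.8],"dr":[0,0,0]},{"delta_pos":[0,0,0],"dr":[0,0,0]}]' 
python3 -m handwheel '[{"delta_pos":[-0.42,-0.52,0],"dr":[0,0,8.25]},{"delta_pos":[-0.42,-0.52,0],"dr":[0,0,8.25]},{"delta_pos":[-0.42,-0.52,0],"dr":[0,0,8.25]},{"delta_pos":[-0.42,-0.52,0],"dr":[0,0,8.25]},{"delta_pos":[-0.42,-0.52,0],"dr":[0,0,8.25]},{"delta_pos":[-0.42,-0.52,0],"dr":[0,0,8.25]},{"delta_pos":[-0.42,-0.52,0],"dr":[0,0,8.25]},{"delta_pos":[-0.42,-0.52,0],"dr":[0,0,8.25]},{"delta_pos":[-0.42,-0.52,0],"dr":[0,0,8.25]},{"delta_pos":[-0.42,-0.52,0],"dr":[0,0,8.25]}]' 
python3 -m handwheel '[{"delta_pos":[0,0,0],"dr":[0,0,0]},{"delta_pos":[0,0,0],"dr":[0,0,0]},{"delta_pos":[0,0,-1],"dr":[0,0,0]},{"delta_pos":[0,0,-0.9],"dr":[0,0,0]},{"delta_pos":[0,0,-0.8],"dr":[0,0,0]},{"delta_pos":[0,0,-0.3],"dr":[0,0,0]},{"delta_pos":[0,0,-0.15],"dr":[0,0,0]},{"delta_pos":[0,0,0],"dr":[0,0,0]},{"delta_pos":[0,0,0],"dr":[0,0,0]}]'
python3 -m handwheel '[{"delta_pos":[0,0,0],"dr":[0,0,0]},{"delta_pos":[0,0,0],"dr":[0,0,0]},{"delta_pos":[0,0,0],"dr":[0,0,0]},{"delta_pos":[0,0,0],"dr":[0,0,0]},{"delta_pos":[0,0,0.4],"dr":[0,0,0]},{"delta_pos":[0,0,0.6],"dr":[0,0,0]},{"delta_pos":[-0.5,0.02,0],"dr":[0,0,0]},{"delta_pos":[-0.85,0.05,0],"dr":[0,0,0]},{"delta_pos":[0,0,0],"dr":[0,0,0]}]' 0.3 20
python3 -m handwheel '[{"delta_pos":[0,0,0],"dr":[0,0,0]},{"delta_pos":[0,0,0],"dr":[0,0,0]},{"delta_pos":[0,0,0],"dr":[0,0,0]},{"delta_pos":[0,0,0],"dr":[0,0,0]},{"delta_pos":[0,0,0],"dr":[0,0,0]}]' 1
python3 -c "
from h import *
look()"
```

```text
t: 43.5
eef_pos: [0.6197, 0.1619, 0.1072]
ee_rot: [3.14, 0.006, -3.073]
force: [0.8, -0.1, 0.1]
width: 0.0132
gripper_force: 20.0
t: 44.5
eef_pos: [0.4905, 0.0043, 0.1027]
ee_rot: [3.141, -0.0, -1.628]
force: [0.2, -0.3, -0.3]
width: 0.0129
gripper_force: 20.0
t: 45.4
eef_pos: [0.4925, 0.0055, 0.0097]
ee_rot: [-3.14, 0.001, -1.633]
force: [0.3, -0.2, -1.4]
width: 0.0133
gripper_force: 20.0
t: 46.3
eef_pos: [0.4481, 0.0066, 0.0388]
ee_rot: [3.14, -0.0, -1.634]
force: [0.6, 0.6, 0.1]
width: 0.031
gripper_force: 0.0
t: 46.8
eef_pos: [0.4513, 0.0072, 0.0387]
ee_rot: [3.141, -0.0, -1.634]
force: [-0.7, 0.4, 0.6]
width: 0.0016
gripper_force: 0.0
scene call 0.7 world [0.4899 0.0073] plate [-0.0781  0.0016]
scene call 0.69 world [0.4793 0.0025] plate [-0.0883 -0.0038]
tcp [0.4512 0.0072 0.0388] yaw -1.633 t 47.1
```

```bash
python3 -m handwheel '[{"delta_pos":[0,0,-0.5],"dr":[0,0,0]},{"delta_pos":[0,0,-0.5],"dr":[0,0,0]},{"delta_pos":[0,0,0],"dr":[0,0,0]},{"delta_pos":[0,0,0],"dr":[0,0,0]}]'
python3 -m handwheel '[{"delta_pos":[0.9,-0.06,0],"dr":[0,0,0]},{"delta_pos":[1,-0.06,0],"dr":[0,0,0]},{"delta_pos":[1,-0.06,0],"dr":[0,0,0]},{"delta_pos":[0,0,0],"dr":[0,0,0]},{"delta_pos":[0,0,0],"dr":[0,0,0]},{"delta_pos":[0,0,0],"dr":[0,0,0]},{"delta_pos":[0,0,0],"dr":[0,0,0]}]'
python3 -m handwheel '[{"delta_pos":[-0.4,0,0.4],"dr":[0,0,0]},{"delta_pos":[-1,0,1],"dr":[0,0,0]},{"delta_pos":[-1,0,0.2],"dr":[0,0,0]},{"delta_pos":[-0.6,0,0],"dr":[0,0,0]}]' 0.1
python3 -c "
from h import *
look();pic('pics/p4.png')"
```

```text
t: 47.5
eef_pos: [0.451, 0.0071, 0.0089]
ee_rot: [3.141, -0.0, -1.633]
force: [0.1, 0.6, 0.4]
width: 0.0003
gripper_force: 0.0
t: 48.2
eef_pos: [0.5374, 0.0019, 0.0092]
ee_rot: [3.142, 0.0, -1.633]
force: [-1.0, 0.5, 0.4]
width: 0.0004
gripper_force: 0.0
t: 48.6
eef_pos: [0.4464, 0.0018, 0.0581]
ee_rot: [-3.14, 0.001, -1.633]
force: [0.4, -0.0, -0.2]
width: 0.027
gripper_force: 0.0
scene call 0.46 world [ 0.609  -0.0009] plate [0.0413 0.0009]
scene call 0.55 world [ 0.6081 -0.0127] plate [ 0.0411 -0.011 ]
top call 0.58 world [ 0.6008 -0.0082] plate [ 0.0336 -0.007 ]
top call 0.67 world [0.6061 0.0032] plate [0.0382 0.0047]
tcp [0.4488 0.0021 0.0571] yaw -1.633 t 48.9
```

```bash
python3 -m handwheel '[{"delta_pos":[1,-0.05,0],"dr":[0,0,0]},{"delta_pos":[1,-0.05,0],"dr":[0,0,0]},{"delta_pos":[1,-0.05,0],"dr":[0,0,0]},{"delta_pos":[1,-0.05,0],"dr":[0,0,0]},{"delta_pos":[1,-0.05,0],"dr":[0,0,0]},{"delta_pos":[1,-0.05,0],"dr":[0,0,0]},{"delta_pos":[0.75,0,0],"dr":[0,0,0]},{"delta_pos":[0,0,-0.8],"dr":[0,0,0]},{"delta_pos":[0,0,-0.8],"dr":[0,0,0]},{"delta_pos":[0,0,0],"dr":[0,0,0]}]' 1
python3 -m handwheel '[{"delta_pos":[-0.9,0.06,0],"dr":[0,0,0]},{"delta_pos":[-1,0.06,0],"dr":[0,0,0]},{"delta_pos":[-1,0.06,0],"dr":[0,0,0]},{"delta_pos":[-0.3,0,0],"dr":[0,0,0]},{"delta_pos":[0,0,0],"dr":[0,0,0]},{"delta_pos":[0,0,0],"dr":[0,0,0]},{"delta_pos":[0,0,0],"dr":[0,0,0]}]'
python3 -m handwheel '[{"delta_pos":[0.3,0,0.8],"dr":[0,0,0]},{"delta_pos":[1,0,0.8],"dr":[0,0,0]},{"delta_pos":[1,0,0],"dr":[0,0,0]},{"delta_pos":[1,0,0],"dr":[0,0,0]},{"delta_pos":[1,0,0],"dr":[0,0,0]},{"delta_pos":[0,0,0],"dr":[0,0,0]}]'
python3 -c "
from h import *
look();pic('pics/p5.png')"
```

```text
t: 50.05
eef_pos: [0.651, -0.0075, 0.0067]
ee_rot: [3.14, -0.001, -1.633]
force: [-1.1, 0.7, 0.5]
width: 0.0009
gripper_force: 0.0
t: 50.75
eef_pos: [0.5559, -0.0017, 0.0087]
ee_rot: [-3.141, -0.0, -1.633]
force: [0.4, 0.3, 1.1]
width: 0.0001
gripper_force: 0.0
t: 51.35
eef_pos: [0.6875, -0.0021, 0.0559]
ee_rot: [-3.14, -0.0, -1.634]
force: [-1.0, 0.1, 0.4]
width: 0.0005
gripper_force: 0.0
scene call 0.57 world [0.4718 0.0038] plate [-0.0959 -0.0031]
scene call 0.65 world [0.4851 0.0062] plate [-0.0828  0.0003]
top call 0.43 world [0.4729 0.0033] plate [-0.0948 -0.0035]
top call 0.62 world [0.485  0.0078] plate [-0.083   0.0018]
tcp [ 0.6831 -0.0018  0.0569] yaw -1.633 t 51.6
```

View pics/p5.png

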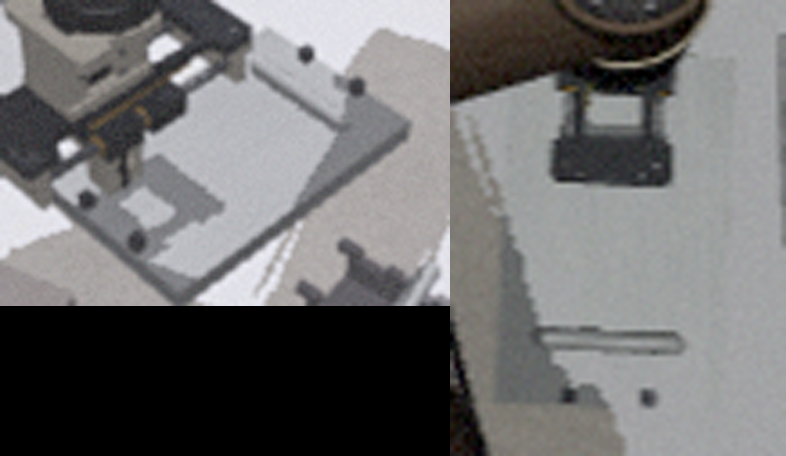

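The top crop shows the shaft straight from (540,337) to (682,345), about 43 mm beyond the finger's stop. So the 106 is straight; I'll pick it up at about (0.485, 0.004).

```bash
python3 -m handwheel '[{"delta_pos":[-1,0.03,0],"dr":[0,0,0]},{"delta_pos":[-1,0.03,0],"dr":[0,0,0]},{"delta_pos":[-1,0.03,0],"dr":[0,0,0]},{"delta_pos":[-1,0.03,0],"dr":[0,0,0]},{"delta_pos":[-1,0.04,0],"dr":[0,0,0]},{"delta_pos":[-1,0.04,0],"dr":[0,0,0]},{"delta_pos":[-0.6,0,0],"dr":[0,0,0]},{"delta_pos":[0,0,-0.8],"dr":[0,0,0]},{"delta_pos":[0,0,-0.8],"dr":[0,0,0]},{"delta_pos":[0,0,0],"dr":[0,0,0]}]' 0.1 20
python3 -m handwheel '[{"delta_pos":[0,0,0],"dr":[0,0,0]},{"delta_pos":[0,0,0],"dr":[0,0,0]},{"delta_pos":[0,0,0],"dr":[0,0,0]},{"delta_pos":[0,0,0],"dr":[0,0,0]},{"delta_pos":[0,0,0],"dr":[0,0,0]},{"delta_pos":[0,0,0],"dr":[0,0,0]}]' 1 20
python3 -c "
from h import *
for c in('top','scene'):
  grab_frame(c)
  for n in('lower_tray','upper_tray'):
    print(c,n,[(round(r['conf'],2),onz(c,r['location'],0).round(3)[:2].tolist()) for r in mark_of(c,n)[:2]])"
```

```text
t: 52.8
eef_pos: [0.4836, 0.0036, 0.0072]
ee_rot: [3.138, -0.001, -1.634]
force: [-1.3, -0.1, 0.4]
width: 0.0394
gripper_force: 0.0
t: 53.4
eef_pos: [0.4864, 0.0044, 0.0096]
ee_rot: [-3.14, 0.0, -1.633]
force: [-0.7, 0.1, 6.7]
width: 0.0133
gripper_force: 20.0
top lower_tray [(0.6, [0.622, -0.197]), (0.18, [0.783, -0.203])]
top upper_tray [(0.94, [0.415, -0.401])]
scene lower_tray [(0.83, [0.625, -0.216])]
scene upper_tray [(0.74, [0.414, -0.401])]
```

```bash
python3 -m handwheel '[{"delta_pos":[0,0,0.8],"dr":[0,0,0]},{"delta_pos":[0,0,1],"dr":[0,0,0]},{"delta_pos":[0.1,-0.1,0.9],"dr":[0,0,2]},{"delta_pos":[0.5,-1,0],"dr":[0,0,2]},{"delta_pos":[0.5,-1,0],"dr":[0,0,0]},{"delta_pos":[0.5,-1,0],"dr":[0,0,0]},{"delta_pos":[0.5,-1,0],"dr":[0,0,0]},{"delta_pos":[0.5,-1,0],"dr":[0,0,0]},{"delta_pos":[0.5,-1,0],"dr":[0,0,0]},{"delta_pos":[0.5,-1,0],"dr":[0,0,0]}]'
python3 -m handwheel '[{"delta_pos":[0,0,0],"dr":[0,0,0]},{"delta_pos":[0,0,0],"dr":[0,0,0]}]'
python3 -c "
from h import *
print(get_state()['eef_pos'])
for c in('top','scene'):
  grab_frame(c)
  for f in(mark_of,find_in):
   for r in f(c,'shaft_130')[:8]:
    P=onz(c,r['location'],.01)
    if -.32<P[1]<-.1: print(c,round(r['conf'],2),P.round(3))"
```

```text
t: 54.7
eef_pos: [0.5937, -0.2101, 0.0895]
ee_rot: [3.141, 0.0, -1.564]
force: [0.9, -0.1, -1.0]
width: 0.0133
gripper_force: 20.0
t: 54.9
eef_pos: [0.5929, -0.2094, 0.0889]
ee_rot: [3.14, 0.0, -1.566]
force: [-0.7, -0.3, -0.5]
width: 0.0134
gripper_force: 20.0
[ 0.5929456  -0.20943313  0.08893437]
scene 0.56 [ 0.654 -0.206  0.01 ]
scene 0.5 [ 0.511 -0.318  0.01 ]
scene 0.6 [ 0.643 -0.205  0.01 ]
```

```bash
python3 -m handwheel '[{"delta_pos":[0,0,-0.8],"dr":[0,0,0]},{"delta_pos":[0,0,-0.9],"dr":[0,0,0]},{"delta_pos":[0,0,-0.7],"dr":[0,0,0]},{"delta_pos":[0,0,-0.4],"dr":[0,0,0]},{"delta_pos":[0,0,-0.22],"dr":[0,0,0]},{"delta_pos":[0,0,0],"dr":[0,0,0]},{"delta_pos":[0,0,0],"dr":[0,0,0]}]'
python3 -m handwheel '[{"delta_pos":[0,0,0],"dr":[0,0,0]},{"delta_pos":[0,0,0],"dr":[0,0,0]},{"delta_pos":[0,0,0],"dr":[0,0,0]},{"delta_pos":[0,0,0],"dr":[0,0,0]},{"delta_pos":[0,0,0.5],"dr":[0,0,0]},{"delta_pos":[0,0,1],"dr":[0,0,0]},{"delta_pos":[0,0,1],"dr":[0,0,0]},{"delta_pos":[0,0,1],"dr":[0,0,0]},{"delta_pos":[0,0,0],"dr":[0,0,0]}]' 0.5
python3 -m handwheel '[{"delta_pos":[0.05,1,0],"dr":[0,0,-7.87]},{"delta_pos":[0.05,1,0],"dr":[0,0,-7.87]},{"delta_pos":[0.05,1,0],"dr":[0,0,-7.87]},{"delta_pos":[0.05,1,0],"dr":[0,0,-7.87]},{"delta_pos":[0.05,1,0],"dr":[0,0,-7.87]},{"delta_pos":[0.05,1,0],"dr":[0,0,-7.87]},{"delta_pos":[0.05,1,0],"dr":[0,0,-7.87]},{"delta_pos":[0.05,1,0],"dr":[0,0,-7.87]},{"delta_pos":[0.05,1,0],"dr":[0,0,-7.87]},{"delta_pos":[0.05,1,0],"dr":[0,0,-7.87]}]' 0.1
python3 -m handwheel '[{"delta_pos":[0.05,1,0],"dr":[0,0,-7.8]},{"delta_pos":[0.05,1,0],"dr":[0,0,0]},{"delta_pos":[0.05,1,0],"dr":[0,0,0]},{"delta_pos":[0,0.65,0],"dr":[0,0,0]},{"delta_pos":[0,0,0],"dr":[0,0,0]},{"delta_pos":[0,0,0],"dr":[0,0,0]},{"delta_pos":[0,0,0],"dr":[0,0,0]}]'
```

```text
t: 55.9
eef_pos: [0.5943, -0.2088, 0.0001]
ee_rot: [-3.14, -0.0, -1.563]
force: [0.2, 0.1, 0.0]
width: 0.0132
gripper_force: 20.0
t: 56.8
eef_pos: [0.5965, -0.2094, 0.1093]
ee_rot: [-3.134, -0.001, -1.563]
force: [-0.3, 0.2, -0.6]
width: 0.022
gripper_force: 0.0
t: 57.8
eef_pos: [0.6084, 0.0924, 0.1039]
ee_rot: [-3.142, -0.0, -2.943]
force: [0.9, -1.5, 0.3]
width: 0.0393
gripper_force: 0.0
t: 58.5
eef_pos: [0.6129, 0.1999, 0.1041]
ee_rot: [-3.141, -0.001, -3.074]
force: [-0.2, -0.1, -0.3]
width: 0.0393
gripper_force: 0.0
```

```bash
python3 -m handwheel '[{"delta_pos":[0,0,-1],"dr":[0,0,0]},{"delta_pos":[0,0,-0.9],"dr":[0,0,0]},{"delta_pos":[0,0,-0.5],"dr":[0,0,0]},{"delta_pos":[0,0,-0.35],"dr":[0,0,0]},{"delta_pos":[0,0,-0.25],"dr":[0,0,0]},{"delta_pos":[0,0,0],"dr":[0,0,0]},{"delta_pos":[0,0,0],"dr":[0,0,0]}]'
python3 -m handwheel '[{"delta_pos":[0,0,0],"dr":[0,0,0]},{"delta_pos":[0,0,0],"dr":[0,0,0]},{"delta_pos":[0,0,0],"dr":[0,0,0]},{"delta_pos":[0,0,0],"dr":[0,0,0]},{"delta_pos":[0,0,0],"dr":[0,0,0]},{"delta_pos":[0,0,0],"dr":[0,0,0]}]' 1 20
```

```text
t: 59.2
eef_pos: [0.6137, 0.2009, 0.015]
ee_rot: [3.141, 0.001, -3.073]
force: [0.9, 0.0, -0.1]
width: 0.0396
gripper_force: 0.0
t: 59.8
eef_pos: [0.6133, 0.2009, 0.0146]
ee_rot: [3.141, 0.0, -3.073]
force: [-1.6, -0.4, 2.7]
width: 0.0137
gripper_force: 19.7
```

```bash
python3 -m handwheel '[{"delta_pos":[0,0,0.5],"dr":[0,0,0]},{"delta_pos":[0,0,0.7],"dr":[0,0,0]},{"delta_pos":[0,0,1],"dr":[0,0,0]},{"delta_pos":[0,0,0.8],"dr":[0,0,0]},{"delta_pos":[0,0,0],"dr":[0,0,0]}]' 
python3 -m handwheel '[{"delta_pos":[-0.4,-0.65,0],"dr":[0,0,8.25]},{"delta_pos":[-0.4,-0.65,0],"dr":[0,0,8.25]},{"delta_pos":[-0.4,-0.65,0],"dr":[0,0,8.25]},{"delta_pos":[-0.4,-0.65,0],"dr":[0,0,8.25]},{"delta_pos":[-0.4,-0.65,0],"dr":[0,0,8.25]},{"delta_pos":[-0.4,-0.65,0],"dr":[0,0,8.25]},{"delta_pos":[-0.4,-0.65,0],"dr":[0,0,8.25]},{"delta_pos":[-0.4,-0.65,0],"dr":[0,0,8.25]},{"delta_pos":[-0.4,-0.65,0],"dr":[0,0,8.25]},{"delta_pos":[-0.4,-0.65,0],"dr":[0,0,8.25]}]' 
python3 -m handwheel '[{"delta_pos":[0,0,0],"dr":[0,0,0]},{"delta_pos":[0,0,0],"dr":[0,0,0]},{"delta_pos":[0,0,-1],"dr":[0,0,0]},{"delta_pos":[0,0,-0.9],"dr":[0,0,0]},{"delta_pos":[0,0,-0.8],"dr":[0,0,0]},{"delta_pos":[0,0,-0.3],"dr":[0,0,0]},{"delta_pos":[0,0,-0.12],"dr":[0,0,0]},{"delta_pos":[0,0,0],"dr":[0,0,0]},{"delta_pos":[0,0,0],"dr":[0,0,0]}]'
python3 -m handwheel '[{"delta_pos":[0,0,0],"dr":[0,0,0]},{"delta_pos":[0,0,0],"dr":[0,0,0]},{"delta_pos":[0,0,0],"dr":[0,0,0]},{"delta_pos":[0,0,0],"dr":[0,0,0]},{"delta_pos":[0,0,0.4],"dr":[0,0,0]},{"delta_pos":[0,0,0.6],"dr":[0,0,0]},{"delta_pos":[-0.5,0.02,0],"dr":[0,0,0]},{"delta_pos":[-0.85,0.05,0],"dr":[0,0,0]},{"delta_pos":[0,0,0],"dr":[0,0,0]}]' 0.3 20
python3 -m handwheel '[{"delta_pos":[0,0,0],"dr":[0,0,0]},{"delta_pos":[0,0,0],"dr":[0,0,0]},{"delta_pos":[0,0,0],"dr":[0,0,0]},{"delta_pos":[0,0,0],"dr":[0,0,0]},{"delta_pos":[0,0,0],"dr":[0,0,0]}]' 1
python3 -c "
from h import *
look()"
```

```text
t: 60.3
eef_pos: [0.6154, 0.2018, 0.1094]
ee_rot: [3.139, 0.006, -3.073]
force: [0.2, 0.4, -0.2]
width: 0.014
gripper_force: 19.7
t: 61.3
eef_pos: [0.4923, 0.0049, 0.1045]
ee_rot: [3.141, 0.0, -1.627]
force: [0.3, -0.4, -0.5]
width: 0.0138
gripper_force: 19.7
t: 62.2
eef_pos: [0.4941, 0.0061, 0.0116]
ee_rot: [-3.14, 0.001, -1.633]
force: [0.4, 0.4, -0.5]
width: 0.0139
gripper_force: 19.7
t: 63.1
eef_pos: [0.4497, 0.0072, 0.0406]
ee_rot: [3.14, -0.0, -1.634]
force: [0.5, 0.6, 0.0]
width: 0.0308
gripper_force: 0.0
t: 63.6
eef_pos: [0.4528, 0.0078, 0.0405]
ee_rot: [3.141, -0.0, -1.634]
force: [-0.5, 0.8, 0.2]
width: 0.0009
gripper_force: 0.0
scene call 0.57 world [ 0.4865 -0.0097] plate [-0.0804 -0.0155]
scene call 0.26 world [0.5707 0.0022] plate [0.0029 0.0016]
scene call 0.63 world [0.4929 0.0132] plate [-0.0754  0.0077]
top call 0.7 world [0.5715 0.0013] plate [0.0038 0.0008]
tcp [0.4527 0.0078 0.0406] yaw -1.633 t 63.9
```

```bash
python3 -m handwheel '[{"delta_pos":[0,0,-0.5],"dr":[0,0,0]},{"delta_pos":[0,0,-0.55],"dr":[0,0,0]},{"delta_pos":[0,0,0],"dr":[0,0,0]},{"delta_pos":[0,0,0],"dr":[0,0,0]}]'
python3 -m handwheel '[{"delta_pos":[0.9,-0.06,0],"dr":[0,0,0]},{"delta_pos":[1,-0.06,0],"dr":[0,0,0]},{"delta_pos":[1,-0.06,0],"dr":[0,0,0]},{"delta_pos":[0,0,0],"dr":[0,0,0]},{"delta_pos":[0,0,0],"dr":[0,0,0]},{"delta_pos":[0,0,0],"dr":[0,0,0]},{"delta_pos":[0,0,0],"dr":[0,0,0]}]'
python3 -m handwheel '[{"delta_pos":[-0.4,0,0.4],"dr":[0,0,0]},{"delta_pos":[-1,0,1],"dr":[0,0,0]},{"delta_pos":[-1,0,0.2],"dr":[0,0,0]},{"delta_pos":[-0.6,0,0],"dr":[0,0,0]}]' 0.1
python3 - <<'E'
from h import *
look();pic('pics/p6.png')
# numeric shaft: difference of this top image vs. the p3 one (118 there) inside plate
a=cv2.cvtColor(cv2.imread('pics/p6_top.png'),cv2.COLOR_BGR2GRAY).astype(int);b=cv2.cvtColor(cv2.imread('pics/p4_top.png'),cv2.COLOR_BGR2GRAY).astype(int)
d=a-b
for r in range(200,226,1): print(r,' '.join(f"{v:3d}" for v in a[r,298:342:2]))
E
```

```text
t: 64.3
eef_pos: [0.4526, 0.0077, 0.0092]
ee_rot: [3.141, -0.001, -1.633]
force: [0.4, 0.6, 0.4]
width: 0.0004
gripper_force: 0.0
t: 65.0
eef_pos: [0.5389, 0.0024, 0.0096]
ee_rot: [-3.142, 0.0, -1.633]
force: [-0.9, 0.2, -0.8]
width: 0.0006
gripper_force: 0.0
t: 65.4
eef_pos: [0.4479, 0.0024, 0.0584]
ee_rot: [-3.14, 0.001, -1.633]
force: [-0.3, -0.5, -0.6]
width: 0.027
gripper_force: 0.0
scene call 0.7 world [0.5681 0.0032] plate [0.0003 0.0024]
scene call 0.66 world [0.5671 0.0072] plate [-0.001   0.0063]
top call 0.55 world [ 5.611e-01 -2.000e-04] plate [-0.0066 -0.0014]
tcp [0.4503 0.0027 0.0574] yaw -1.633 t 65.7
200 107 108 105 108 106 110 108 109 108 105 108 108 108 110 110 109 106 107 108 109 108 107
201 107 106 109 109 109 108 107 107 107 110 106 107 108 108 110 107 110 106 108 110 110 107
202 108 105 108 109 109 107 110 107 109 108 108 109 110 108 110 108 108 107 108 107 111 107
203 107 108 107 108 111 109 107 109 107 107 107 107 110 109 109 109 107 109 109 109 109 108
204 109 108 108 107 109 106 110 110 108 109 110 109 108 111 110 109 111 107 108 110 110 108
205 108 105 107
[... 1216 characters left out ...]
  67  58  49  53  56  58  67  69  71  90 109 106 110 110
219 110 107 110 108 110 109  71  69  72  71  69  71  68  70  70  69  72  93 110 107 110 109
220 108 110 109 109 110 111  63  70  69  72  71  71  69  70  68  69  74  91 110 109 110 111
221 110 107 110 110 109  94  34  28  28  27  34  28  32  40  49  58  54  83 110 109 111 110
222 111 109 111 109 112  86  36  26  34  16  17  14  14  25  18  18  35  35 109 110 107 108
223 111 110 110 112 110  46  37  22  28  11  18  16  20  15  30  29  20  36  94 108 111 110
224 112 110 109 111  71  49  39  20  20  12  26  17  18  18  23  17  18  22  86 108 108 109
225 109 109 108  74  72  49  21  22   6  19  13  16  18  18  15  18  39  18  81 109 108 110
```

The 94 spans columns 305 to 333 and its middle sits about 1 px lower than its ends. It stopped at the finger (x = 0.568 to 0.572), so it is bent and goes to the dish.

```bash
python3 -m handwheel '[{"delta_pos":[1,0,0],"dr":[0,0,0]},{"delta_pos":[1,0,0],"dr":[0,0,0]},{"delta_pos":[1,0,0],"dr":[0,0,0]},{"delta_pos":[1,-0.05,0],"dr":[0,0,0]},{"delta_pos":[0.05,0,0],"dr":[0,0,0]},{"delta_pos":[0,0,-0.8],"dr":[0,0,0]},{"delta_pos":[0,0,-0.82],"dr":[0,0,0]},{"delta_pos":[0,0,0],"dr":[0,0,0]}]' 0.1
python3 -m handwheel '[{"delta_pos":[0,0,0],"dr":[0,0,0]},{"delta_pos":[0,0,0],"dr":[0,0,0]},{"delta_pos":[0,0,0],"dr":[0,0,0]},{"delta_pos":[0,0,0],"dr":[0,0,0]},{"delta_pos":[0,0,0],"dr":[0,0,0]},{"delta_pos":[0,0,0],"dr":[0,0,0]}]' 1 20
python3 -m handwheel '[{"delta_pos":[0,0,0.6],"dr":[0,0,0]},{"delta_pos":[0,0,1],"dr":[0,0,0]},{"delta_pos":[0,0,1],"dr":[0,0,0]},{"delta_pos":[-0.36,1,0.4],"dr":[0,0,0]},{"delta_pos":[-0.36,1,0],"dr":[0,0,0]},{"delta_pos":[-0.36,1,0],"dr":[0,0,0]},{"delta_pos":[-0.36,1,0],"dr":[0,0,0]},{"delta_pos":[-0.36,1,0],"dr":[0,0,0]},{"delta_pos":[-0.36,1,0],"dr":[0,0,0]},{"delta_pos":[-0.36,1,0],"dr":[0,0,0]}]'
```

```text
t: 66.65
eef_pos: [0.5708, 0.0007, 0.0067]
ee_rot: [3.14, -0.001, -1.633]
force: [-0.6, -0.4, 0.1]
width: 0.0393
gripper_force: 0.0
t: 67.25
eef_pos: [0.5712, 0.0009, 0.0088]
ee_rot: [-3.141, 0.0, -1.633]
force: [-0.0, 0.5, 1.9]
width: 0.014
gripper_force: 19.8
t: 68.25
eef_pos: [0.4949, 0.212, 0.0986]
ee_rot: [-3.142, 0.0, -1.633]
force: [0.7, 1.6, -1.0]
width: 0.0137
gripper_force: 19.8
```

```bash
python3 -m handwheel '[{"delta_pos":[-0.36,1,0],"dr":[0,0,0]},{"delta_pos":[-0.36,1,0],"dr":[0,0,0]},{"delta_pos":[-0.36,1,0],"dr":[0,0,0]},{"delta_pos":[-0.36,1,0],"dr":[0,0,0]},{"delta_pos":[-0.36,1,0],"dr":[0,0,0]},{"delta_pos":[-0.3,0.95,0],"dr":[0,0,0]},{"delta_pos":[0,0,0],"dr":[0,0,0]},{"delta_pos":[0,0,0],"dr":[0,0,0]}]'
python3 -c "
from h import *
print(get_state()['eef_pos'])
for c in('top','scene'):
  grab_frame(c)
  for f in(mark_of,find_in):
   for n in('shaft_118','reject_dish'):
    for r in f(c,n)[:8]:
     P=onz(c,r['location'],.01)
     if .3<P[1]<.5 and P[0]<.53: print(c,n,round(r['conf'],2),P.round(3))"
```

```text
t: 69.05
eef_pos: [0.432, 0.3898, 0.0982]
ee_rot: [3.141, -0.001, -1.632]
force: [-0.1, 0.1, -1.5]
width: 0.014
gripper_force: 19.8
[0.43199155 0.389768   0.09820594]
top shaft_118 0.52 [0.457 0.373 0.01 ]
top reject_dish 0.9 [0.439 0.382 0.01 ]
top shaft_118 0.61 [0.47 0.35 0.01]
top shaft_118 0.57 [0.433 0.382 0.01 ]
top reject_dish 0.56 [0.442 0.343 0.01 ]
scene shaft_118 0.73 [0.467 0.395 0.01 ]
scene shaft_118 0.63 [0.309 0.375 0.01 ]
scene reject_dish 0.79 [0.455 0.391 0.01 ]
scene shaft_118 0.83 [0.465 0.395 0.01 ]
scene shaft_118 0.57 [0.315 0.415 0.01 ]
scene reject_dish 0.7 [0.438 0.394 0.01 ]
```

```bash
python3 -m handwheel '[{"delta_pos":[-0.1,0,-1],"dr":[0,0,0]},{"delta_pos":[0,0,-0.9],"dr":[0,0,0]},{"delta_pos":[0,0,-0.7],"dr":[0,0,0]},{"delta_pos":[0,0,-0.35],"dr":[0,0,0]},{"delta_pos":[0,0,-0.15],"dr":[0,0,0]},{"delta_pos":[0,0,0],"dr":[0,0,0]},{"delta_pos":[0,0,0],"dr":[0,0,0]}]' 
python3 -m handwheel '[{"delta_pos":[0,0,0],"dr":[0,0,0]},{"delta_pos":[0,0,0],"dr":[0,0,0]},{"delta_pos":[0,0,0],"dr":[0,0,0]},{"delta_pos":[0,0,0.5],"dr":[0,0,0]},{"delta_pos":[0,0,1],"dr":[0,0,0]},{"delta_pos":[0,0,1],"dr":[0,0,0]},{"delta_pos":[0,0,1],"dr":[0,0,0]},{"delta_pos":[0,0,0.5],"dr":[0,0,0]},{"delta_pos":[0,-1,0.5],"dr":[0,0,0]},{"delta_pos":[0,-1,0.5],"dr":[0,0,0]}]' 0.5
python3 -m handwheel '[{"delta_pos":[0,-1,0],"dr":[0,0,0]},{"delta_pos":[0,-1,0],"dr":[0,0,0]},{"delta_pos":[0,-1,0],"dr":[0,0,0]},{"delta_pos":[0,-1,0],"dr":[0,0,0]},{"delta_pos":[0,-1,0],"dr":[0,0,0]},{"delta_pos":[0,-1,0],"dr":[0,0,0]},{"delta_pos":[0,-1,0],"dr":[0,0,0]},{"delta_pos":[0,0,0],"dr":[0,0,0]},{"delta_pos":[0,0,0],"dr":[0,0,0]}]' 0
python3 - <<'E'
from h import *
for c in('top','scene'):
  im=grab_frame(c);cv2.imwrite(f'pics/{c}7.png',im[:,:,::-1])
  for f in(mark_of,find_in):
   for n in('shaft_118','reject_dish','lower_tray','upper_tray','upper_handle','rack'):
    print(c,f.__name__,n,[(round(r['conf'],2),np.round(r['location']).tolist(),onz(c,r['location'],.062 if 'handle' in n else .01)[:2].round(3).tolist()) for r in f(c,n)[:6]])
s=cv2.imread('pics/scene7.png');t=cv2.imread('pics/top7.png')
a=cv2.resize(s[90:215,195:325],None,fx=3.1,fy=3.1,interpolation=cv2.INTER_CUBIC);b=cv2.resize(t[165:295,345:475],None,fx=3.05,fy=3.05,interpolation=cv2.INTER_CUBIC)
c=cv2.resize(s[215:295,415:520],None,fx=2.3,fy=2.3);H=max(a.shape[0],b.shape[0]);p=lambda i:cv2.copyMakeBorder(i,0,H-i.shape[0],0,0,0)
u=np.hstack([p(a),p(b)]);v=np.zeros((c.shape[0],u.shape[1],3),np.uint8);v[:,:c.shape[1]]=c
d=cv2.resize(t[225:285,165:240],None,fx=3,fy=3);v[:d.shape[0],300:300+d.shape[1]]=d
o=cv2.convertScaleAbs(np.vstack([u,v]),alpha=1.3);print(a.shape,b.shape,o.shape);cv2.imwrite('pics/st.png',o)
E
```

```text
t: 70.25
eef_pos: [0.43, 0.3901, 0.0065]
ee_rot: [-3.141, 0.001, -1.633]
force: [-0.7, 0.2, -0.8]
width: 0.0139
gripper_force: 19.8
t: 71.25
eef_pos: [0.4294, 0.3291, 0.1563]
ee_rot: [-3.141, 0.0, -1.632]
force: [0.7, -0.3, -0.2]
width: 0.0222
gripper_force: 0.0
t: 72.15
eef_pos: [0.4298, 0.119, 0.156]
ee_rot: [-3.141, 0.001, -1.635]
force: [0.5, 0.1, 0.0]
width: 0.044
gripper_force: 0.0
top call shaft_118 [(0.67, [270.0, 161.0], [0.764, 0.167]), (0.64, [206.0, 251.0], [0.461, 0.382]), (0.54, [379.0, 209.0], [0.595, -0.204]), (0.53, [319.0, 219.0], [0.562, -0.0]), (0.52, [205.0, 260.0], [0.43, 0.387]), (0.5, [224.0, 158.0], [0.775, 0.322])]
top call reject_dish [(0.96, [206.0, 256.0], [0.443, 0.383])]
top call lower_tray [(0.73, [375.0, 200.0], [0.623, -0.191])]
top call upper_tray [(0.9, [435.0, 260.0], [0.418, -0.39])]
top call upper_handle [(0.9, [444.0, 258.0], [0.425, -0.405])]
top call rack [(0.59, [244.0, 204.0], [0.617, 0.254])]
top call shaft_118 [(0.54, [225.0, 160.0], [0.768, 0.32]), (0.53, [378.0, 193.0], [0.648, -0.201]), (0.45, [378.0, 211.0], [0.587, -0.2]), (0.44, [20
[... 944 characters left out ...]
])]
scene call shaft_118 [(0.72, [248.0, 183.0], [0.642, -0.209]), (0.7, [365.0, 327.0], [0.769, 0.323]), (0.68, [458.0, 257.0], [0.465, 0.381]), (0.67, [472.0, 248.0], [0.417, 0.394]), (0.59, [261.0, 174.0], [0.592, -0.208])]
scene call reject_dish [(0.75, [260.0, 122.0], [0.407, -0.423]), (0.63, [470.0, 254.0], [0.438, 0.4])]
scene call lower_tray [(0.69, [254.0, 179.0], [0.621, -0.21])]
scene call upper_tray [(0.65, [261.0, 124.0], [0.415, -0.41]), (0.32, [404.0, 211.0], [0.426, 0.197])]
scene call upper_handle [(0.76, [262.0, 122.0], [0.449, -0.354])]
scene call rack [(0.8, [382.0, 265.0], [0.614, 0.256]), (0.56, [252.0, 179.0], [0.624, -0.211])]
(388, 403, 3) (396, 396, 3) (580, 799, 3)
```

View pics/st.png

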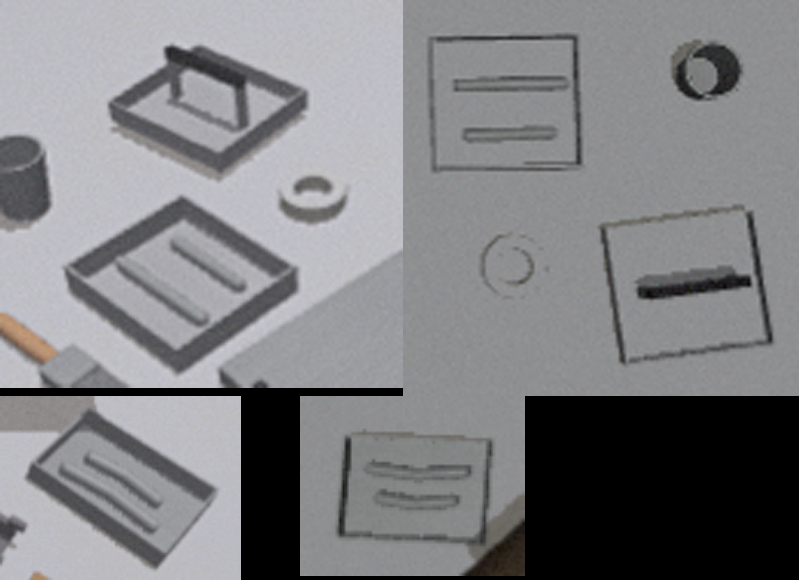

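The view shows all four shafts in place: the two straight ones side by side in the lower tray at (511,83) and (510,134), and the two bent ones in the dish. The upper tray stands with its handle at (694,287), turned about 7 degrees. I'll fit both trays next.

Run:
```python
from h import *
T=lambda u,v:(345+(u-403+.5)/3.05-.5,165+(v+.5)/3.05-.5); S=lambda u,v:(195+(u+.5)/3.1-.5,90+(v+.5)/3.1-.5)
L=lambda z:np.array([[a*.075,b*.0825,z] for a in(1,-1) for b in(1,-1)])
lt=[T(430,37),T(578,35),T(434,170),T(581,166)];ls={3:S(183,198),2:S(297,269),1:S(66,269)}
ut=[T(601,225),T(748,208),T(624,362),T(772,342)];us={3:S(197,48),2:S(306,95),1:S(110,103),0:S(220,158)}
for n,t,s,z,x0 in(("low",lt,ls,.032,[.625,-.21,0.02]),("up",ut,us,.036,[.42,-.4,.12])):
    ot=[("top",i,p) for i,p in enumerate(t)];os=[("scene",i,p) for i,p in s.items()]
    for o in(ot,os,ot+os): p,r=fit(L(z),o,x0);print(n,p.round(4),np.sqrt((r**2).mean()).round(2))
h0,h1=T(638,292),T(750,282)
print("handle top",onz("top",h0,.078),onz("top",h1,.078)); a,b=S(170,52),S(240,80)
print("handle scene",onz("scene",a,.075),onz("scene",b,.075),"tri",tri(a,h1),tri(b,h0))
```

```text
low [ 0.6293 -0.2003  0.0023] 0.4
low [ 0.6294 -0.1982  0.0076] 0.47
low [ 0.6293 -0.1996  0.0025] 0.48
up [ 0.4267 -0.3906  0.1201] 0.45
up [ 0.4247 -0.389   0.1147] 0.56
up [ 0.4257 -0.3899  0.1175] 0.59
handle top [ 0.41972551 -0.32858669  0.078     ] [ 0.4286444  -0.44769462  0.078     ]
handle scene [ 0.42798133 -0.44317878  0.075     ] [ 0.41354052 -0.34461632  0.075     ] tri [ 0.42709371 -0.4479078   0.07281704] [ 0.42220746 -0.32923212  0.08549701]
```

```bash
python3 -m handwheel '[{"delta_pos":[0,-1,0],"dr":[0,0,5.2]},{"delta_pos":[0,-1,0],"dr":[0,0,5.2]},{"delta_pos":[0,-1,0],"dr":[0,0,0]},{"delta_pos":[0,-1,0],"dr":[0,0,0]},{"delta_pos":[0,-1,0],"dr":[0,0,0]},{"delta_pos":[0,-1,0],"dr":[0,0,0]},{"delta_pos":[0,-1,0],"dr":[0,0,0]},{"delta_pos":[0,-1,0],"dr":[0,0,0]},{"delta_pos":[0,-1,0],"dr":[0,0,0]},{"delta_pos":[0,-1,0],"dr":[0,0,0]}]'
python3 -m handwheel '[{"delta_pos":[0,-1,0],"dr":[0,0,0]},{"delta_pos":[0,-1,0],"dr":[0,0,0]},{"delta_pos":[0,-1,0],"dr":[0,0,0]},{"delta_pos":[0,-1,0],"dr":[0,0,0]},{"delta_pos":[0,-1,0],"dr":[0,0,0]},{"delta_pos":[-0.1,-1,0],"dr":[0,0,0]},{"delta_pos":[0,-0.95,0],"dr":[0,0,0]},{"delta_pos":[0,0,0],"dr":[0,0,0]},{"delta_pos":[0,0,0],"dr":[0,0,0]}]'
```

```text
t: 74.45
eef_pos: [0.4294, -0.1819, 0.1557]
ee_rot: [-3.141, -0.0, -1.452]
force: [1.0, 1.0, -0.0]
width: 0.044
gripper_force: 0.0
t: 75.35
eef_pos: [0.4261, -0.3895, 0.155]
ee_rot: [3.141, 0.001, -1.454]
force: [-0.1, 0.5, 0.1]
width: 0.0439
gripper_force: 0.0
```

```bash
python3 -m handwheel '[{"delta_pos":[0,0,-1],"dr":[0,0,0]},{"delta_pos":[0,0,-1],"dr":[0,0,0]},{"delta_pos":[0,0,-0.8],"dr":[0,0,0]},{"delta_pos":[0,0,-0.5],"dr":[0,0,0]},{"delta_pos":[0,0,-0.45],"dr":[0,0,0]},{"delta_pos":[0,0,0],"dr":[0,0,0]},{"delta_pos":[0,0,0],"dr":[0,0,0]}]'
python3 -m handwheel '[{"delta_pos":[0,0,0],"dr":[0,0,0]},{"delta_pos":[0,0,0],"dr":[0,0,0]},{"delta_pos":[0,0,0],"dr":[0,0,0]},{"delta_pos":[0,0,0],"dr":[0,0,0]},{"delta_pos":[0,0,0],"dr":[0,0,0]},{"delta_pos":[0,0,0],"dr":[0,0,0]},{"delta_pos":[0,0,0],"dr":[0,0,0]}]' 1 50
```

```text
t: 76.05
eef_pos: [0.4269, -0.3889, 0.0435]
ee_rot: [-3.141, -0.0, -1.451]
force: [-0.1, 0.0, 0.0]
width: 0.0434
gripper_force: 0.0
t: 76.75
eef_pos: [0.4248, -0.3891, 0.0434]
ee_rot: [3.139, 0.001, -1.452]
force: [-5.7, -1.4, 6.1]
width: 0.0114
gripper_force: 50.0
```

```bash
python3 -m handwheel '[{"delta_pos":[0,0,0.3],"dr":[0,0,0]},{"delta_pos":[0,0,0.7],"dr":[0,0,0]},{"delta_pos":[0,0,1],"dr":[0,0,0]},{"delta_pos":[0,0,1],"dr":[0,0,0]},{"delta_pos":[0,0,0],"dr":[0,0,0]}]'
python3 -m handwheel '[{"delta_pos":[0.5,0.45,0],"dr":[0,0,-0.9]},{"delta_pos":[0.9,0.85,0],"dr":[0,0,-0.9]},{"delta_pos":[0.9,0.85,0],"dr":[0,0,-0.9]},{"delta_pos":[0.9,0.85,0],"dr":[0,0,-0.9]},{"delta_pos":[0.9,0.85,0],"dr":[0,0,-0.9]},{"delta_pos":[0.9,0.85,0],"dr":[0,0,-0.9]},{"delta_pos":[0.9,0.85,0],"dr":[0,0,-0.9]},{"delta_pos":[0.85,0.75,0],"dr":[0,0,0]},{"delta_pos":[0,0,0],"dr":[0,0,0]},{"delta_pos":[0,0,0],"dr":[0,0,0]}]'
python3 - <<'E'
from h import *
im=grab_frame('scene');cv2.imwrite('pics/st2.png',cv2.convertScaleAbs(cv2.resize(im[110:220,190:325,::-1],None,fx=5.4,fy=5.4,interpolation=cv2.INTER_CUBIC),alpha=1.3))
E
```

```text
t: 77.25
eef_pos: [0.429, -0.3904, 0.1375]
ee_rot: [-3.136, -0.004, -1.451]
force: [0.8, -0.1, -4.4]
width: 0.0114
gripper_force: 50.0
t: 78.25
eef_pos: [0.6286, -0.1989, 0.1312]
ee_rot: [3.139, 0.001, -1.561]
force: [-0.9, 0.2, -5.1]
width: 0.0112
gripper_force: 50.0
```

Run:
```python
from h import *
from scipy.optimize import minimize
from scipy.ndimage import map_coordinates,gaussian_filter
G={c:gaussian_filter(cv2.imread(f'pics/{c}7.png',0).astype(float),.7) for c in('top','scene')}
def cost(p,z,cams,hx=.075,hy=.0825):
    s=np.linspace(-.9,.9,60);o=0
    c,sn=np.cos(p[2]),np.sin(p[2])
    for cam in cams:
      for ax in(0,1):
       for sg in(1,-1):
        v=[]
        for off in(-.0015,):   # rim middle: dark line
            a=np.full(60,sg*((hx,hy)[ax]+off));b=s*(hy,hx)[ax]
            l=np.c_[a,b] if ax==0 else np.c_[b,a]
            W=np.c_[p[0]+c*l[:,0]-sn*l[:,1],p[1]+sn*l[:,0]+c*l[:,1],np.full(60,z)]
            u=proj(cam,W);v.append(map_coordinates(G[cam],[u[:,1],u[:,0]],order=1).mean())
        o+=v[0]
    return o
for n,z,x0 in(("low",.031,[.6293,-.2,.006]),("up",.035,[.4257,-.39,.1175])):
    for cams in(("top",),("top","scene")):
        r=minimize(cost,x0,(z,cams),method="Nelder-Mead",options=dict(initial_simplex=np.array(x0)+np.array([[0,0,0],[.005,0,0],[0,.005,0],[0,0,.03]])))
        print(n,cams,r.x.round(4),cost(x0,z,cams).round(1),round(r.fun,1))
```

```text
low ('top',) [ 0.6281 -0.1983 -0.0047] 327.9 315.0
low ('top', 'scene') [ 0.6323 -0.1973  0.0042] 671.5 635.4
up ('top',) [ 0.4271 -0.3902  0.1171] 294.2 290.1
up ('top', 'scene') [ 0.4274 -0.3895  0.1173] 578.9 570.4
```

```bash
python3 -m handwheel '[{"delta_pos":[0.02,0.03,-0.6],"dr":[0,0,-0.4]},{"delta_pos":[0,0,-0.6],"dr":[0,0,0]},{"delta_pos":[0,0,-0.45],"dr":[0,0,0]},{"delta_pos":[0,0,0],"dr":[0,0,0]},{"delta_pos":[0,0,0],"dr":[0,0,0]}]'
for i in 1 2 3 4; do python3 -m handwheel '[{"delta_pos":[0,0,-0.07],"dr":[0,0,0]},{"delta_pos":[0,0,0],"dr":[0,0,0]}]' | egrep 'eef|force: \['; done
python3 -c "
from h import *
print(get_state()['moment'].round(2))"
```

```text
t: 78.8
eef_pos: [0.6294, -0.1998, 0.0837]
ee_rot: [3.141, -0.0, -1.569]
force: [0.1, -0.1, -5.4]
width: 0.0115
gripper_force: 50.0
eef_pos: [0.63, -0.1993, 0.0821]
force: [-0.5, 0.2, -4.9]
eef_pos: [0.6296, -0.1991, 0.0794]
force: [0.3, 0.5, -6.0]
eef_pos: [0.6295, -0.1991, 0.077]
force: [-1.0, 0.5, -5.7]
eef_pos: [0.6294, -0.1991, 0.0748]
force: [-0.8, 0.1, -5.9]
[ 0.08  0.12 -0.04]
```

```bash
for i in 1 2 3 4; do python3 -m handwheel '[{"delta_pos":[0,0,-0.07],"dr":[0,0,0]},{"delta_pos":[0,0,0],"dr":[0,0,0]}]' | egrep 'eef|force: \['; done
python3 -c "
from h import *
print(get_state()['moment'].round(2))"
```

```text
eef_pos: [0.6294, -0.1992, 0.0727]
force: [-0.2, 0.8, -5.3]
eef_pos: [0.6297, -0.1991, 0.0708]
force: [1.1, 1.1, -4.2]
eef_pos: [0.6298, -0.1988, 0.0691]
force: [-1.9, 3.3, -1.0]
eef_pos: [0.6296, -0.199, 0.0667]
force: [-0.3, 1.4, -3.7]
[0.87 0.21 0.  ]
```

```bash
for i in 1 2; do python3 -m handwheel '[{"delta_pos":[0,0,-0.05],"dr":[0,0,0]},{"delta_pos":[0,0,0],"dr":[0,0,0]}]' | egrep 'eef|rot|force: \['; done
python3 -c "
from h import *
print(get_state()['moment'].round(2))"
```

```text
eef_pos: [0.63, -0.1988, 0.0655]
ee_rot: [-3.141, 0.0, -1.569]
force: [0.1, 4.5, 0.1]
eef_pos: [0.6301, -0.1989, 0.0655]
ee_rot: [-3.14, -0.0, -1.568]
force: [-4.4, 7.0, 8.4]
[2.64 1.82 0.01]
```

Seated at 0.0655, exactly the predicted height. Releasing and clearing.

```bash
python3 -m handwheel '[{"delta_pos":[0,0,0.05],"dr":[0,0,0]},{"delta_pos":[0,0,0],"dr":[0,0,0]},{"delta_pos":[0,0,0],"dr":[0,0,0]},{"delta_pos":[0,0,0],"dr":[0,0,0]},{"delta_pos":[0,0,0],"dr":[0,0,0]},{"delta_pos":[0,0,0],"dr":[0,0,0]},{"delta_pos":[0,0,0.5],"dr":[0,0,0]},{"delta_pos":[0,0,1],"dr":[0,0,0]},{"delta_pos":[0,0,1],"dr":[0,0,0]},{"delta_pos":[0,0,1],"dr":[0,0,0]}]' 0.1 20
python3 -m handwheel '[{"delta_pos":[-1,0.8,0.3],"dr":[0,0,0]},{"delta_pos":[-1,0.8,0],"dr":[0,0,0]},{"delta_pos":[-1,0.8,0],"dr":[0,0,0]},{"delta_pos":[-1,0.8,0],"dr":[0,0,0]},{"delta_pos":[-1,0.8,0],"dr":[0,0,0]},{"delta_pos":[-0.3,1,0],"dr":[0,0,0]},{"delta_pos":[0,1,0],"dr":[0,0,0]},{"delta_pos":[0,1,0],"dr":[0,0,0]},{"delta_pos":[0,0,0],"dr":[0,0,0]},{"delta_pos":[0,0,0],"dr":[0,0,0]}]'
python3 - <<'E'
from h import *
from scipy.optimize import minimize
from scipy.ndimage import map_coordinates,gaussian_filter
G={}
for c in('top','scene'):
    im=grab_frame(c);G[c]=gaussian_filter(cv2.cvtColor(im,cv2.COLOR_RGB2GRAY).astype(float),.7)
    for f in(mark_of,):
      for n,z in(('upper_tray',.032),('upper_handle',.094),('lower_tray',0)):
        print(c,n,[(round(r['conf'],2),onz(c,r['location'],z)[:2].round(3).tolist()) for r in f(c,n)[:2]])
def edge(p,z,cam):
    s=np.linspace(-.9,.9,60);o=[];c,sn=np.cos(p[2]),np.sin(p[2])
    for ax in(0,1):
     for sg in(1,-1):
        a=np.full(60,sg*((.075,.0825)[ax]-.0015));b=s*(.0825,.075)[ax];l=np.c_[a,b] if ax==0 else np.c_[b,a]
        W=np.c_[p[0]+c*l[:,0]-sn*l[:,1],p[1]+sn*l[:,0]+c*l[:,1],np.full(60,z)];u=proj(cam,W);o.append(map_coordinates(G[cam],[u[:,1],u[:,0]],order=1).mean())
    return np.array(o)
# height of the upper rim from agreement: fit pose per camera for several rim heights
for z in(.048,.058,.068,.078):
    x0=[.629,-.199,0.0]
    f=[minimize(lambda p:edge(p,z,c).sum(),x0,method="Nelder-Mead",options=dict(initial_simplex=np.array(x0)+np.array([[0,0,0],[.006,0,0],[0,.006,0],[0,0,.03]]))) for c in('top','scene')]
    print(z,[(q.x.round(4).tolist(),round(q.fun)) for q in f])
E
```

```text
t: 81.8
eef_pos: [0.6298, -0.1993, 0.1727]
ee_rot: [-3.141, -0.0, -1.569]
force: [0.4, -0.1, -0.1]
width: 0.0396
gripper_force: 0.0
t: 82.8
eef_pos: [0.4709, 0.0114, 0.1803]
ee_rot: [-3.14, 0.0, -1.567]
force: [-0.2, -0.2, 0.5]
width: 0.0394
gripper_force: 0.0
top upper_tray [(0.56, [0.627, -0.204])]
top upper_handle [(0.82, [0.629, -0.201])]
top lower_tray []
scene upper_tray [(0.82, [0.629, -0.205])]
scene upper_handle [(0.96, [0.622, -0.217])]
scene lower_tray [(0.61, [0.627, -0.208])]
0.048 [([0.6285, -0.2011, -0.004], 311), ([0.6298, -0.2038, -0.0069], 271)]
0.058 [([0.6272, -0.1998, -0.013], 307), ([0.6364, -0.1939, -0.0072], 271)]
0.068 [([0.6267, -0.1979, 0.0014], 308), ([0.6439, -0.1839, -0.0146], 273)]
0.078 [([0.6259, -0.1965, 0.0074], 312), ([0.6513, -0.1734, -0.023], 276)]
```

The stack is seated: the two cameras' fits agree best for a rim height near 0.05 m (seated would be 0.058), and the tray sits at about (0.628, -0.201), square. Handing in.

```bash
python3 -c "
from station import *
print(job_done())"
```

```text
the job is handed in; nothing more can be done
None
```

I tested all four shafts, put the straight 130 and 106 mm in the lower tray and the bent 118 and 94 mm in the reject dish (the 82 mm was absent), stacked the handled tray on the lower one, and handed the job in at about 83 s; the hand-in returned no verdict.

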